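# Spread a snap ring over the bare axle of a roller mill and hold it at its groove

## Robot

A 6-joint arm with a two-finger parallel gripper is mounted at the origin on the work surface. World frame = base frame: x ahead of the robot, y to its left, z up, the work surface at z = 0. Lengths are in m, angles in rad, forces in N, time in s.
With the tool pointing down it reaches from about 0.275 to 0.75 m from the base axis. Payload 10.2 kg.
Tool frame: the origin (TCP) lies between the finger pads; the fingertips stand 22 mm ahead of it and the grasp point (between the pads) lies 3 mm ahead of it (arm.tip_reach is the z of the fingertips in the tool frame, in m); z points along the fingers, y is the direction in which the jaws open and shut (so a half turn about z gives the same grasp; the last joint's range is limited). The gripper opens to 85 mm and grips with 20 to 120 N. Pads are 22 mm wide; open, the fingers measure 114 mm over their backs; the gripper's body (76 mm by 85 mm) begins 54 mm behind the grasp point. The pads swing forward as they close: fully open they stand 13 mm farther back than shut.
Start: joints at [0.93, 0.313, 1.498, -0, 1.331, -0.223], TCP at [0.213, 0.48, 0.22] pointing down, gripper open.
Joint ranges: [-2.94, 2.94], [-0.97, 2.17], [0.19, 2.56], [-1.23, 4.37], [0.02, 3.11], [-2.88, 2.88]. Speed limits (rad/s): [2.39, 2.39, 3.01, 3.14, 3.14, 3.14].

## Interface

Orientations are given as [roll, pitch, yaw] about the fixed x, y, z axes, in that order (R = Rz(yaw) Ry(pitch) Rx(roll)).
In Python, from cell import arm gives the robot as it stands.
- The arm moves only by the tool arm_command, never from a script. Its arguments are lists of equal length, an entry for each row: "slide": the shift along the tool's x, y, z in mm, a list of three; "turn": the turn, a rotation vector about the tool's x, y, z in rad, a list of three. A call has exactly 8 rows; each row is the pose to reach, as a shift and turn from the pose commanded when the call began, along the tool's axes at that moment; what a row does not reach only later rows make up. A row lasts 1/12 s, in which the tool goes at most 41.7 mm and 7.16 degrees, less where a joint would pass 70% of its speed; a pose out of reach is approached as far as the arm can. A call with a gripper value outside its range is refused whole. "gripper" is the finger opening in mm, from 0 to 85.4, set as the call begins (left out, the last holds). The fingers move at their own pace and stop on an object; "squeeze" is the grip in N (left out, the last holds). Time passes only in rows, so rows that repeat a pose let the fingers close, or fill a call up. It gives the time, the measured TCP pose, the force and the opening at its end, in the units of the state.
- arm.get_state(): the state, without advancing time (a new reading comes with each control period).
- arm.read_camera(name): name is "side" or "top" or "wrist"; returns (picture, depth): 480x640x3 uint8, red, green, blue; 480x640 float32, m along the optical axis (not along the pixel's ray), 0 where there is no reading.
- arm.calibration(name): a dict with "fx", "fy", "cx", "cy" (pixels), "R" (3x3) and "t" (3): a world point X has camera coordinates R X + t; the wrist camera has in their place "hand_eye" (4x4, takes a point from camera to tool coordinates, whose origin is the TCP and whose axes are the flange's). Camera axes: x right, y down, z forward; pixel columns grow to the right and rows downward; lengths in m; the calibration is good to about 2 mm. A picture is of the moment at which its call begins: read the wrist's pose just before it. calibration takes no time and is no camera call.
- arm.finish_job(): hands the job in, once; it reports no verdict.
The state is a dict: "time_s": time; "joint_positions": joint angles; "joint_vel": joint speeds; "effort": joint torques, N m; "tcp_pos": TCP position; "tool_rot": TCP orientation; "ft_force": force on the tool from outside, world axes, zero at the start; "ft_torque": the same for the moment, N m; "gripper_width": opening from 0.0 (shut) to 1.0 (fully open).
Only numpy, scipy, OpenCV 4.12 (cv2) and the standard library are available. Lean on these libraries where they do the work, as an engineer would, in place of code of your own. Each camera call takes 0.05 s, during which the arm holds its last target.

## Task

The shop's roller mill lies on its side with its two geared axle ends pointing up: one axle already has its snap ring, the other is bare. Take the red-handled ring pliers with the new ring on their tips out of the tray, squeeze the handles fully to spread the ring, slide the ring level down over the end of the bare axle until it is round the groove just above the gear hub, and finish like that: still holding the pliers squeezed, so the ring stays spread round the groove, touching the hub lightly at most and with the pliers themselves clear of the mill. Do not put the new ring over the other axle, and leave the weight, the tin and the screwdriver where they are.

Things in the scene. Friction and masses are not known exactly. Their poses are not given: they have to be found in the camera images.
- pliers: Snap-ring pliers, tips bent 90 degrees down, lying level; steel head, two red handles; 0.22 kg, centre of mass 15 mm behind the pivot. Origin at the pivot, mid thickness; as it lies x runs along the centre line to the tips, z up. Tips 55 mm ahead of the pivot; they end 27.7 mm under the origin, the ring's underside 28 mm under. The body is the left half, its mate is hinged to it.
- pliers_grip (a point): Good place to grip: on the centre line midway between the handles, 68 mm behind the pivot, over the tray floor, same height. Each handle is a straight bar 12 mm wide and 12 mm high, from 33 to 127 mm behind the pivot. Here the outer faces are 59 mm apart sprung open (each handle runs 0.15 rad outward) and 38 mm, parallel, at the stop. Squeezing takes 4 to 16 N; harder is fine.
- pliers_jaw (a joint): how far the pliers are squeezed: 0 handles sprung open, 0.30 rad at the stop (tips fully spread)
- snap_ring: New snap ring, dark flat steel, 3.5 mm thick, 0.03 kg, level, the plier tips in its two lug holes. Origin at its centre, at the underside; x points away from the pliers (lugs at -x). Relaxed: 28 mm inside. Pliers at the stop: 35 mm inside, 44 outside, lugs to 31 mm from the centre, which is then 74 mm ahead of the pivot. Stays on the tips only while squeezed.
- ring_arm_l (a joint): opening of the ring's left arm: 0 relaxed, about 0.19 rad when the pliers are fully squeezed
- ring_arm_r (a joint): the same for the ring's right arm
- tray: Fixed open aluminium tray, 228 x 170 mm (x, y), 25 mm high, walls and floor 3 mm. The pliers lie in it along its x: the ring on its floor, the ends of the handles across the rim of its -x wall. Origin at its underside on its long centre line, 30 mm to +x of its middle; the pivot stands over the middle, 31 mm above the underside.
- mill: Fixed roller unit of a grain mill lying on its end plate: green frame 130 x 184 mm (x, y), 70 mm high; on top two meshing gears, 84 mm over the teeth, tooth tops 95 mm high, 76 mm apart along y, each on an axle end that points up. Origin under its centre.
- axle_a (a point): Centre of the axle at the mill's +y side, at the upper face of its gear hub (100 mm above the mill's underside; hub 48 mm in diameter); z up along the axle. The ring groove, 25 mm in diameter, reaches from here to 6 mm above; over it the axle is 30 mm in diameter up to 10 mm, then tapers to 21 mm at its top, 14.5 mm above this point.
- axle_b (a point): The same for the axle at the mill's -y side.
- fitted_ring: A like ring already fixed in the groove of one of the two axles, either one; 38 mm outside, lugs to 27 mm from the centre. Origin at its centre, 0.5 mm above that axle's hub face. The other axle is the bare one.
- brass_weight: loose brass scale weight, 56 mm in diameter, 52 mm high; leave alone; origin under its centre
- grease_tin: loose blue tin, 60 mm in diameter, 55 mm high; leave alone; origin under its centre
- screwdriver: loose screwdriver with a yellow handle, lying along its x; leave alone
Things that resemble listed ones, but are neither listed nor needed, are in the scene too. There is more than one size of the mill; the job needs the middle-sized.

How it is judged:
On the way:
1. the ring is spread by the pliers and lifted clear of the tray (value of joint each of ring_arm_l, ring_arm_r above 0.12 rad and height (world z) of snap_ring above 0.035 m and contact force between snap_ring and tray below 0.05 N), for 0.2 s.
At the end, for the whole second after the job is handed in: The new ring is spread (both arms over 0.12 rad) round the bare axle: centre within 6 mm of its axis, underside at most 3 mm above the hub, tilt under 0.14 rad, still, under 12 N on the mill. The fingers grip the pliers (over 8 N), squeezed beyond 0.2 rad and clear of the mill (((horizontal distance between fitted_ring and axle_a above 0.05 m and horizontal distance between snap_ring and axle_a below 0.006 m and z of snap_ring in the frame of axle_a between -0.0015 and 0.003 m) or (horizontal distance between fitted_ring and axle_b above 0.05 m and horizontal distance between snap_ring and axle_b below 0.006 m and z of snap_ring in the frame of axle_b between -0.0015 and 0.003 m)) and value of joint each of ring_arm_l, ring_arm_r above 0.12 rad and value of joint pliers_jaw above 0.2 rad and angle between snap_ring's own z axis and vertical below 0.14 rad and contact force between the fingers and pliers above 8 N and contact force between pliers and mill below 1 N and contact force between snap_ring and mill below 12 N and linear speed of snap_ring below 0.02 m/s); the arm keeps its last pose, push and grip.
It fails at once if the new ring is put over the axle that already has one (horizontal distance between snap_ring and fitted_ring below 0.012 m and z of snap_ring in the frame of fitted_ring below 0.014 m).
It fails at once if the brass weight is moved more than 15 mm (distance of brass_weight from where it was at the start of the episode above 0.015 m).
It fails at once if the grease tin is moved more than 15 mm (distance of grease_tin from where it was at the start of the episode above 0.015 m).
It fails at once if the screwdriver is moved more than 15 mm (distance of screwdriver from where it was at the start of the episode above 0.015 m).
It also fails if it takes over 42 s, if anything falls off the work surface, if the arm or the gripper's body presses on something with over 40 N, if the wrist force passes 120 N, or if a joint passes its speed limit or range.

## Working session

There is one attempt and no reset: what is moved stays moved. The work goes in short steps, Python scripts to look and compute and a tool call to move; the robot and the scene stay as the last step left them, time stands still between calls to the robot, and variables do not carry over. Pictures are saved under pics/ and viewed, and the job is handed in when it is done.

Besides the shell and the picture viewer there is one more tool, called as name(argument=value, ...) on one line, values as JSON. arm_command: Moves the arm, as the interface text tells. Its arguments: {"type":"object","properties":{"slide":{"type":"array","items":{"type":"array","items":{"type":"number"}}},"turn":{"type":"array","items":{"type":"array","items":{"type":"number"}}},"gripper":{"type":"number"},"squeeze":{"type":"number"}},"required":["slide","turn"]}

```bash
ls; mkdir -p pics; python3 - <<'E'
from cell import arm
import cv2,numpy as np
for n in ["top","side"]:
    p,d=arm.read_camera(n); cv2.imwrite(f"pics/{n}0.png",p[:,:,::-1]); np.savez(f"{n}0.npz",p=p,d=d)
    print(n,arm.calibration(n))
print(arm.calibration("wrist")); print(arm.get_state(), arm.tip_reach)
E
```

```text
pics
top {'fx': 473.13568523612537, 'fy': 473.13568523612537, 'cx': 320.7682817855861, 'cy': 243.8358191528265, 'R': array([[ 0.00844865, -0.99995869,  0.00335349],
       [-0.99840607, -0.00862259, -0.05577609],
       [ 0.0558027 , -0.00287691, -0.99843767]]), 't': array([-0.00504705,  0.52612322,  1.10948914])}
side {'fx': 614.9146606927516, 'fy': 614.9146606927516, 'cx': 316.56977709610754, 'cy': 231.31159257717616, 'R': array([[ 0.98287627, -0.18417601,  0.00578228],
       [-0.13847208, -0.75894763, -0.6362578 ],
       [ 0.12157187,  0.624562  , -0.77145485]]), 't': array([-0.48189444,  0.13156445,  1.63458498])}
{'fx': 404.87213055119054, 'fy': 404.87213055119054, 'cx': 317.2298399728154, 'cy': 241.353346294321, 'hand_eye': array([[ 7.73850487e-04, -9.58448192e-01, -2.85265603e-01,
         7.21842995e-02],
       [ 9.99999582e-01,  6.02711289e-04,  6.87719153e-04,
         4.64804859e-04],
       [-4.87210380e-04, -2.85266016e-01,  9.58448258e-01,
        -1.52826890e-01],
       [ 0.00000000e+00,  0.00000000e+00,  0.00000000e+00,
         1.00000000e+00]])}
{'time_s': 0.1, 'joint_positions': array([ 9.29604200e-01,  3.13366051e-01,  1.49833479e+00, -2.10767787e-06,
        1.33101117e+00, -2.23381596e-01]), 'joint_vel': array([ 0.00200208, -0.00193464, -0.00161779,  0.00031963, -0.00145728,
        0.00079727]), 'effort': array([ 2.23851297e-03, -4.12903655e+01, -2.60141855e+01, -2.20162487e-04,
        3.04335968e-03,  2.04188768e-05]), 'tcp_pos': array([0.21288245, 0.4796444 , 0.21981655]), 'tool_rot': array([-3.14050065e+00, -2.45973507e-04,  2.72378249e+00]), 'ft_force': array([ 0.14160999, -0.02775536, -0.30240745]), 'ft_torque': array([0.00853534, 0.01711011, 0.0093239 ]), 'gripper_width': 1.0042847432055524} 0.022
```

View pics/top0.png

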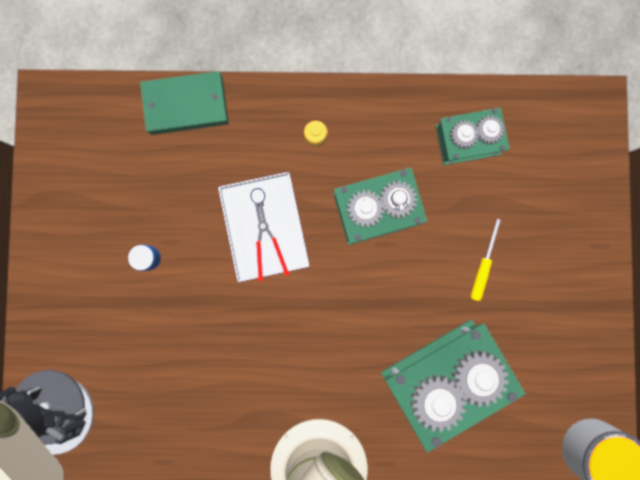

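View pics/side0.png

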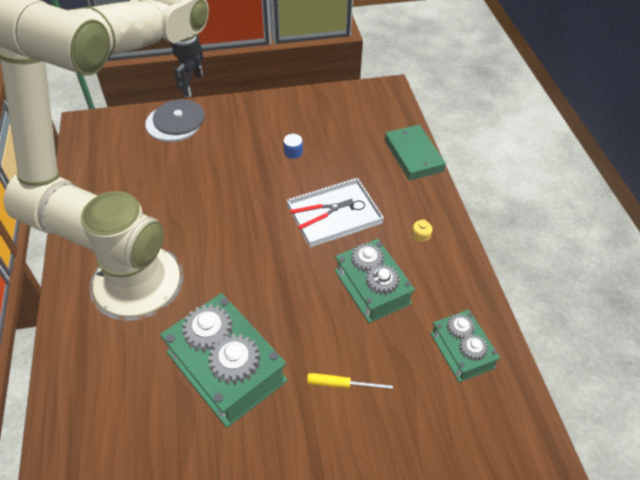

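Mill candidates in the top picture are the small one at (474,135), the middle one at (380,206) and the large one at (453,386). I'll measure their sizes and enlarge the middle one along with the pliers.

```bash
cat > h.py <<'E'
from cell import arm
import cv2,numpy as np
from scipy.spatial.transform import Rotation as Ro
def rot(rpy): return Ro.from_euler('xyz',rpy).as_matrix()
def camRt(n,st=None):
    c=arm.calibration(n)
    if 'R' in c: return c,c['R'],np.array(c['t'])
    H=np.array(c['hand_eye']); Rt=rot(st['tool_rot'])
    Rcw=Rt@H[:3,:3]; o=Rt@H[:3,3]+st['tcp_pos']   # cam->world
    return c,Rcw.T,-Rcw.T@o
def atz(C,uv,z):
    c,R,t=C; uv=np.atleast_2d(uv).astype(float)
    r=np.c_[(uv[:,0]-c['cx'])/c['fx'],(uv[:,1]-c['cy'])/c['fy'],np.ones(len(uv))]@R
    o=-R.T@t; s=(np.asarray(z)-o[2])/r[:,2]; return o+r*s[:,None]
def cloud(C,d):
    c,R,t=C; v,u=np.indices(d.shape)
    P=np.stack([(u-c['cx'])/c['fx']*d,(v-c['cy'])/c['fy']*d,d],-1)
    return (P-t)@R
def proj(C,X):
    c,R,t=C; p=np.atleast_2d(X)@R.T+t
    return np.c_[c['fx']*p[:,0]/p[:,2]+c['cx'],c['fy']*p[:,1]/p[:,2]+c['cy']]
E
python3 - <<'E'
from h import *
T=np.load('top0.npz');p,d=T['p'],T['d']; C=camRt('top'); P=cloud(C,d)
hsv=cv2.cvtColor(p,cv2.COLOR_RGB2HSV)
g=((hsv[...,0]>65)&(hsv[...,0]<90)&(hsv[...,1]>90)).astype(np.uint8)
n,l,s,c=cv2.connectedComponentsWithStats(g)
for i in range(1,n):
    if s[i,4]>300:
        m=l==i; Q=P[m]; zt=np.percentile(Q[:,2],80)
        q=Q[np.abs(Q[:,2]-zt)<.012]; r=cv2.minAreaRect(q[:,:2].astype(np.float32)*1000); print(c[i],zt,r)
red=((hsv[...,0]<8)|(hsv[...,0]>172))&(hsv[...,1]>170)
print('red z',np.median(P[red],0),red.sum(), P[red].min(0),P[red].max(0))
a=cv2.resize(p[150:300,200:440],None,fx=3.3,fy=3.3,interpolation=cv2.INTER_CUBIC); cv2.imwrite('pics/crop.png',a[:,:,::-1])
E
```

```text
[183.70308548 102.15629742] 0.03861618100406314 ((861.28955078125, 328.19818115234375), (120.72271728515625, 188.1620635986328), 8.569527626037598)
[466.3708502  140.82995951] 0.056944700654734316 ((782.0676879882812, -353.60491943359375), (98.64295196533203, 143.52273559570312), 10.974427223205566)
[376.71704013 208.10838979] 0.07284004341170712 ((611.2416381835938, -133.3294219970703), (126.12351989746094, 181.69842529296875), 16.326007843017578)
[446.08580009 377.43007293] 0.0975561933301678 ((213.68222045898438, -294.39239501953125), (176.8313446044922, 245.6486358642578), 30.518224716186523)
red z [0.47956116 0.13711416 0.0376933 ] 201 [ 0.43650625  0.07482303 -0.0011421 ] [0.53538242 0.15163147 0.04367583]
```

View pics/crop.png

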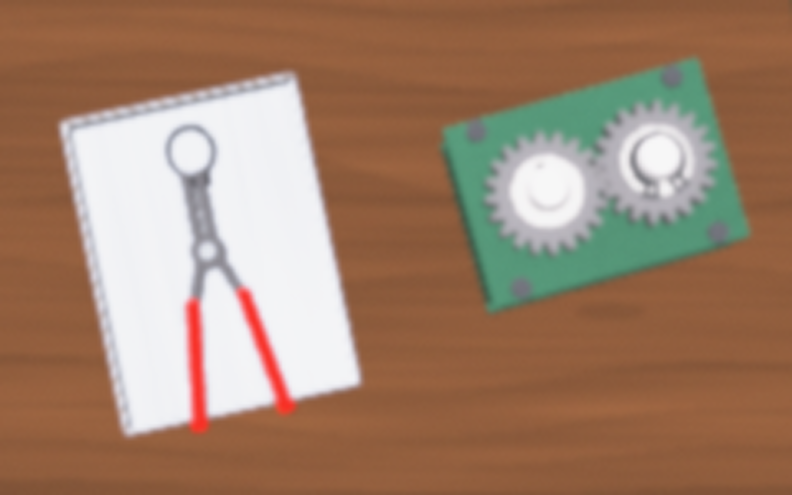

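The middle mill at (380,206) measures 126x182 mm with its top at 73 mm, which fits 130x184x70. The right gear (400,198), at -y, carries the fitted ring, since its lugs are visible. So the bare axle is the left one, axle_a, at about (366,208). Next I'll estimate the positions and plan the approach.

```bash
cat >> h.py <<'E'
def plan(target,yaw,st=None):
    st=st or arm.get_state(); R0=rot(st['tool_rot']); R1=rot([np.pi,0,yaw])
    print('slide',np.round(R0.T@(np.array(target)-st['tcp_pos'])*1000,1),'turn',np.round(Ro.from_matrix(R0.T@R1).as_rotvec(),4))
E
python3 - <<'E'
from h import *
C=camRt('top'); f=lambda x,y:(200+(x+.5)/3.3-.5,150+(y+.5)/3.3-.5)
piv=atz(C,f(207,250),.034)[0]; ring=atz(C,f(190,152),.005)[0]; he=atz(C,f(242.5,416),.034)[0]
print(piv,ring,he,np.linalg.norm(ring-piv),np.linalg.norm(he-piv))
print('phi',np.arctan2(*(ring-he)[1::-1]))
print('axle a',atz(C,f(548,190),.112),'axle b',atz(C,f(658,157),.112))
phi=np.arctan2(*(ring-he)[1::-1])
g=piv-.068*np.array([np.cos(phi),np.sin(phi),0]); print('grip',g)
plan([g[0],g[1],.15],phi+np.pi)
E
```

```text
[0.56705925 0.13645241 0.034     ] [0.64148036 0.15347511 0.005     ] [0.44986651 0.10964568 0.034     ] 0.08166562259385698 0.12021953900464319
phi 0.22486977510842912
axle a [[ 0.60148875 -0.09757829  0.112     ]] axle b [[ 0.62409834 -0.17030549  0.112     ]]
grip [0.50077127 0.12128981 0.034     ]
slide [-408.5 -210.6   69.9] turn [-1.000e-03 -6.000e-04 -6.427e-01]
```

arm_command(slide=[[-15, -8, 0], [-40, -20, 0], [-70, -36, 0], [-105, -54, 0], [-140, -72, 0], [-175, -90, 0], [-210, -108, 0], [-240, -124, 0]], turn=[[0, 0, -0.06], [0, 0, -0.14], [0, 0, -0.23], [0, 0, -0.32], [0, 0, -0.41], [0, 0, -0.5], [0, 0, -0.58], [0, 0, -0.64]], gripper=85)

```text
time_s: 0.77
tcp_pos: [0.3831, 0.2671, 0.2202]
tool_rot: [-3.141, -0.0, -2.916]
ft_force: [0.1, 0.4, -0.7]
gripper_width: 0.998
```

```bash
python3 - <<'E'
from h import *
plan([.5008,.1213,.17],.225+np.pi)
E
```

```text
slide [ -82.1 -168.4   50.2] turn [-0.0002 -0.0003  0.0007]
```

arm_command(slide=[[-15, -30, 8], [-33, -65, 16], [-50, -100, 26], [-65, -132, 36], [-76, -154, 44], [-80, -164, 48], [-80, -164, 48], [-80, -164, 48]], turn=[[0, 0, 0], [0, 0, 0], [0, 0, 0], [0, 0, 0], [0, 0, 0], [0, 0, 0], [0, 0, 0], [0, 0, 0]])

```text
time_s: 1.43
tcp_pos: [0.4958, 0.1273, 0.1722]
tool_rot: [3.141, -0.001, -2.92]
ft_force: [0.2, 0.4, 0.4]
gripper_width: 0.997
```

```bash
python3 - <<'E'
from h import *
st=arm.get_state();print(st['tcp_pos'],st['tool_rot'])
p,d=arm.read_camera('wrist'); cv2.imwrite("pics/w1.png",p[:,:,::-1]); np.savez("w1.npz",p=p,d=d,tcp_pos=st['tcp_pos'],tool_rot=st['tool_rot'])
E
```

```text
[0.4957699  0.12725668 0.17222055] [ 3.14112028e+00 -7.69379560e-04 -2.91972817e+00]
```

View pics/w1.png

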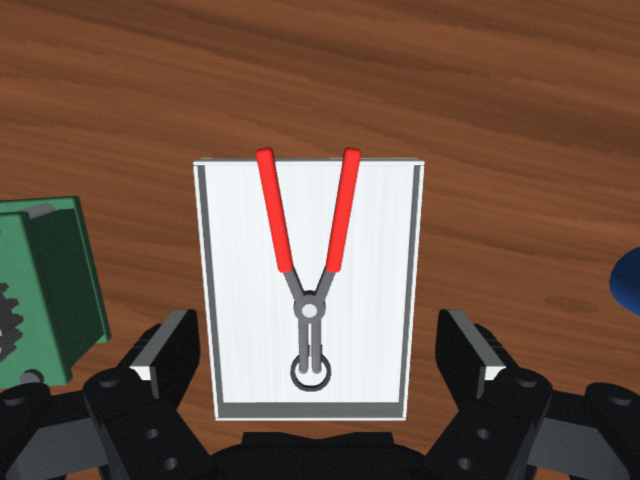

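The wrist picture shows the pliers' pivot at (309,310), the ring at (311,372) and the handle ends at (265,152) and (352,152). Next I'll measure them in world coordinates.

```bash
cat > m1.py <<'E'
from h import *
import sys
def meas(fn):
    W=np.load(fn);p,d=W['p'],W['d'];C=camRt('wrist',W)
    P=cloud(C,d)
    hsv=cv2.cvtColor(p,cv2.COLOR_RGB2HSV)
    red=(((hsv[...,0]<8)|(hsv[...,0]>172))&(hsv[...,1]>170)).astype(np.uint8)
    n,l,s,c=cv2.connectedComponentsWithStats(red)
    L=[]
    for i in range(1,n):
        if s[i,4]>200:
            m=l==i; zz=P[m][:,2]
            cnt,_=cv2.findContours(m.astype(np.uint8),0,1)
            r=cv2.minAreaRect(cnt[0]); b=cv2.boxPoints(r); b=b[np.argsort(b[:,1])]
            e=np.array([b[:2].mean(0),b[2:].mean(0)]); X=atz(C,e,.034); print('handle z',np.median(zz),'ends',X,'len',np.linalg.norm(X[0]-X[1])); L.append(X)
    far=(L[0][0]+L[1][0])/2; near=(L[0][1]+L[1][1])/2
    return C,P,p,far,near
if __name__=='__main__':
    C,P,p,far,near=meas('w1.npz')
    piv=atz(C,(309.5,308.5),.036)[0]; ring=atz(C,(311,372),.005)[0]
    print(far,near,piv,ring); 
    for a,b in((far,near),(far,piv),(far,ring),(piv,ring)): print(np.arctan2(*(b-a)[1::-1]),np.linalg.norm((b-a)[:2]))
    print(P[308,309],P[200,275])
E
python3 m1.py
```

```text
handle z 0.03602705493373115 ends [[0.4513606  0.07847262 0.034     ]
 [0.53929179 0.11116337 0.034     ]] len 0.09381140338212118
handle z 0.03604940293374586 ends [[0.43721036 0.14035032 0.034     ]
 [0.53090682 0.14545729 0.034     ]] len 0.09383553016164348
[0.44428548 0.10941147 0.034     ] [0.53509931 0.12831033 0.034     ] [0.56421696 0.13689563 0.036     ] [0.64082287 0.15462551 0.005     ]
0.20517706223299878 0.09275945852596854
0.22527571756303444 0.12304039104446761
0.22611885536077903 0.20167114879270065
0.22743818480804096 0.07863086991541296
[0.56318392 0.13629597 0.03746411] [0.48571597 0.09401556 0.03585781]
```

```bash
python3 - <<'E'
from h import *
plan([.500,.122,.030],.224+np.pi)
E
```

```text
slide [ -3.   -6.6 142.6] turn [ 0.0003  0.     -0.0011]
```

arm_command(slide=[[-1, -2, 10], [-2, -5, 30], [-3, -6, 55], [-3, -6, 80], [-3, -6.5, 100], [-3, -6.5, 115], [-3, -6.5, 122], [-3, -6.5, 122]], turn=[[0, 0, 0], [0, 0, 0], [0, 0, 0], [0, 0, 0], [0, 0, 0], [0, 0, 0], [0, 0, 0], [0, 0, 0]])

```text
time_s: 2.15
tcp_pos: [0.4995, 0.1218, 0.049]
tool_rot: [3.141, -0.002, -2.918]
ft_force: [0.4, 0.5, 0.1]
gripper_width: 0.996
```

```bash
python3 - <<'E'
from h import *
st=arm.get_state();print(st['tcp_pos'],st['tool_rot'])
p,d=arm.read_camera('wrist'); cv2.imwrite("pics/w2.png",p[:,:,::-1]); np.savez("w2.npz",p=p,d=d,tcp_pos=st['tcp_pos'],tool_rot=st['tool_rot'])
plan([.500,.122,.030],.224+np.pi)
from m1 import meas
print(meas('w2.npz')[3:])
E
```

```text
[0.49948315 0.12180951 0.04904896] [ 3.14101008e+00 -2.42926656e-03 -2.91824033e+00]
slide [ 0.2  0.4 20.2] turn [ 0.0001 -0.0005 -0.0008]
handle z 0.0359877052917728 ends [[0.45087359 0.07850453 0.034     ]
 [0.5380569  0.11462984 0.034     ]] len 0.09437143558713337
handle z 0.03595208217567889 ends [[0.43698128 0.13987786 0.034     ]
 [0.53114942 0.14513892 0.034     ]] len 0.09431499409276826
(array([0.44392743, 0.1091912 , 0.034     ]), array([0.53460316, 0.12988438, 0.034     ]))
```

View pics/w2.png

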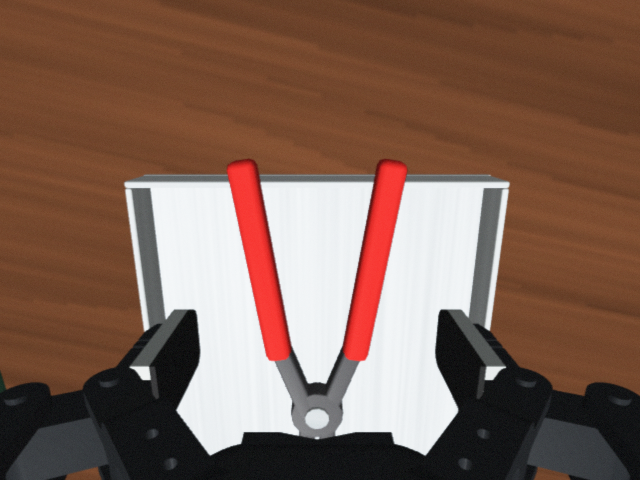

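The handles are centred between the fingers. I'll go down the last 19 mm and then close.

arm_command(slide=[[0, 0, 5], [0, 0, 11], [0, 0, 16], [0, 0, 19], [0, 0, 19], [0, 0, 19], [0, 0, 19], [0, 0, 19]], turn=[[0, 0, 0], [0, 0, 0], [0, 0, 0], [0, 0, 0], [0, 0, 0], [0, 0, 0], [0, 0, 0], [0, 0, 0]])

```text
time_s: 2.87
tcp_pos: [0.5008, 0.1211, 0.0315]
tool_rot: [-3.141, 0.001, -2.919]
ft_force: [-0.1, -0.7, 0.2]
gripper_width: 0.997
```

arm_command(slide=[[0, 0, 0], [0, 0, 0], [0, 0, 0], [0, 0, 0], [0, 0, 0], [0, 0, 0], [0, 0, 0], [0, 0, 0]], turn=[[0, 0, 0], [0, 0, 0], [0, 0, 0], [0, 0, 0], [0, 0, 0], [0, 0, 0], [0, 0, 0], [0, 0, 0]], gripper=30, squeeze=100)

```text
time_s: 3.53
tcp_pos: [0.5006, 0.1211, 0.0313]
tool_rot: [-3.142, -0.0, -2.919]
ft_force: [0.2, 0.0, -0.1]
gripper_width: 0.353
```

arm_command(slide=[[0, 0, 0], [0, 0, 0], [0, 0, 0], [0, 0, 0], [0, 0, 0], [0, 0, 0], [0, 0, 0], [0, 0, 0]], turn=[[0, 0, 0], [0, 0, 0], [0, 0, 0], [0, 0, 0], [0, 0, 0], [0, 0, 0], [0, 0, 0], [0, 0, 0]])

```text
time_s: 4.2
tcp_pos: [0.5006, 0.1211, 0.0313]
tool_rot: [3.142, 0.0, -2.919]
ft_force: [0.2, -1.1, 0.7]
gripper_width: 0.35
```

```bash
python3 - <<'E'
from h import *
st=arm.get_state();print(st)
p,d=arm.read_camera('wrist'); cv2.imwrite("pics/w3.png",p[:,:,::-1])
E
```

```text
{'time_s': 4.2, 'joint_positions': array([ 9.60229739e-03,  5.25717827e-01,  1.73593428e+00,  2.52535731e-05,
        8.79943466e-01, -1.78336556e+00]), 'joint_vel': array([ 1.51813982e-03, -1.66675521e-06, -1.27779356e-04,  3.79651568e-04,
       -7.95893718e-04, -9.10631348e-04]), 'effort': array([-1.10650879e-03, -4.42329955e+01, -1.94116187e+01, -3.00306647e-04,
        3.05050362e-04, -5.23787980e-05]), 'tcp_pos': array([0.50061723, 0.12111777, 0.03128954]), 'tool_rot': array([ 3.14157301e+00,  1.25696788e-06, -2.91943722e+00]), 'ft_force': array([ 0.18035294, -1.0632256 ,  0.73060255]), 'ft_torque': array([ 0.06054207, -0.03825702,  0.01863692]), 'gripper_width': 0.34961344365746744}
```

View pics/w3.png

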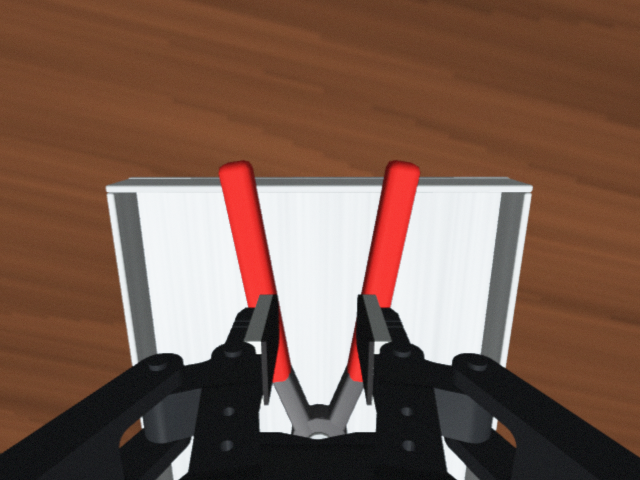

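The opening has reached 30 mm but the handles are still sprung open, so the fingers don't seem to be outside them. I'll check from the other cameras and the depth.

```bash
python3 - <<'E'
from h import *
st=arm.get_state()
p,d=arm.read_camera('side'); s=p[150:270,240:420]; cv2.imwrite("pics/s4.png",cv2.resize(s,None,fx=4.4,fy=4.4,interpolation=cv2.INTER_CUBIC)[:,:,::-1])
p,d=arm.read_camera('wrist'); C=camRt('wrist',st);P=cloud(C,d)
R=rot(st['tool_rot'])
for v,u in [(170,235),(250,255),(320,265),(350,268),(300,270),(370,285),(370,355),(385,268),(400,268),(380,210),(300,378)]: print(v,u,P[v,u],np.round((P[v,u]-st['tcp_pos'])@R*1000,1))
E
```

```text
170 235 [0.45359071 0.08027624 0.03641642] [ 54.9 -29.5  -5.1]
250 255 [0.48207005 0.09271042 0.03596682] [ 24.3 -23.6  -4.7]
320 265 [0.49386277 0.1027203  0.06674382] [ 10.6 -16.4 -35.5]
350 268 [0.49828596 0.1056933  0.07641499] [  5.7 -14.5 -45.1]
300 270 [0.49394593 0.10262678 0.05147467] [ 10.6 -16.5 -20.2]
370 285 [0.53080032 0.11445299 0.03713909] [-28.  -13.1  -5.9]
370 355 [0.52496288 0.1432644  0.03613062] [-28.6  16.3  -4.9]
385 268 [0.50863051 0.10794639 0.07878483] [ -4.9 -14.6 -47.5]
400 268 [0.51214554 0.10888163 0.08101644] [ -8.6 -14.5 -49.7]
380 210 [0.49481974 0.09350577 0.09969276] [ 11.7 -25.6 -68.4]
300 378 [0.49109022 0.14382823 0.03778047] [ 4.3 24.3 -6.5]
```

View pics/s4.png

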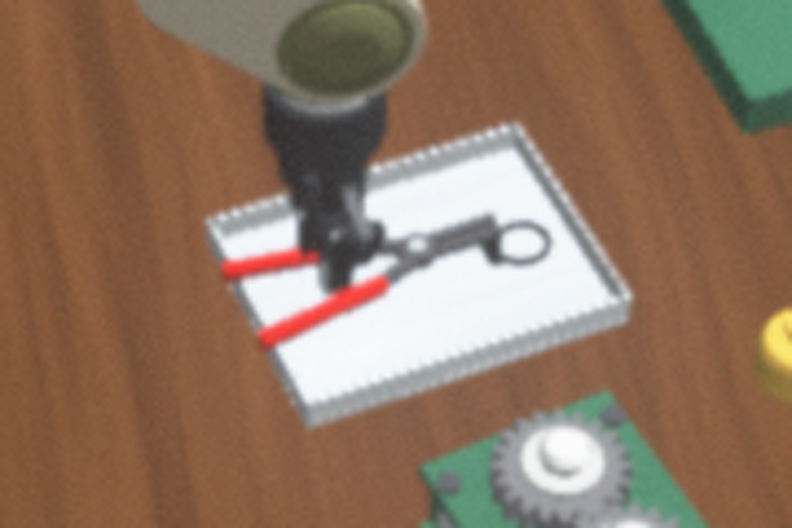

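```bash
python3 - <<'E'
from h import *
st=arm.get_state(); print(arm.tip_reach)
p,d=arm.read_camera('wrist'); C=camRt('wrist',st);P=cloud(C,d);R=rot(st['tool_rot'])
Q=(P-st['tcp_pos'])@R*1000
np.set_printoptions(linewidth=200)
for u in (258,265,270,275,280,375,385): print(u,[(v,np.round(Q[v,u]).astype(int).tolist(),p[v,u].tolist()) for v in range(284,345,8)])
cv2.imwrite('pics/w5.png',cv2.resize(p[270:430,210:450],None,fx=3.3,fy=3.3,interpolation=cv2.INTER_CUBIC)[:,:,::-1])
# top and side cam estimate of lowest gripper
for n in('side','top'):
    pp,dd=arm.read_camera(n); PP=cloud(camRt(n),dd); q=(PP-st['tcp_pos'])@R*1000
    m=(abs(q[...,0])<20)&(abs(q[...,1])<60)&(q[...,2]<-8)&(q[...,2]>-80); dark=pp.max(-1)<90
    k=q[m&dark]; print(n,len(k),np.percentile(k[:,2],[50,80,90,95,99,100]))
E
```

```text
0.022
258 [(284, [72, 0, -153], [247, 57, 52]), (292, [7, -23, -5], [248, 60, 55]), (300, [10, -21, -19], [101, 85, 85]), (308, [10, -20, -26], [87, 90, 89]), (316, [11, -19, -32], [85, 89, 88]), (324, [11, -18, -39], [82, 86, 85]), (332, [10, -18, -43], [86, 90, 87]), (340, [10, -17, -47], [104, 109, 108])]
265 [(284, [11, -20, -6], [243, 58, 52]), (292, [7, -20, -5], [247, 57, 55]), (300, [11, -18, -20], [85, 89, 89]), (308, [11, -17, -27], [83, 88, 86]), (316, [11, -17, -33], [88, 91, 89]), (324, [11, -16, -38], [39, 39, 39]), (332, [10, -16, -43], [13, 12, 14]), (340, [11, -15, -48], [22, 20, 20])]
270 [(284, [10, -18, -4], [191, 35, 31]), (292, [7, -18, -4], [220, 43, 38]), (300, [10, -17, -20], [79, 82, 80]), (308, [10, -16, -26], [21, 24, 23]), (316, [10, -15, -32], [19, 19, 18]), (324, [11, -15, -38], [15, 19, 15]), (332, [9, -14, -39], [12, 13, 18]), (340, [6, -15, -40], [16, 17, 20])]
275 [(284, [7, -17, 2], [173, 155, 160]), (292, [5, -17, -1], [107, 24, 18]), (300, [11, -15, -20], [16, 16, 16]), (308, [8, -15, -22], [17, 16, 17]), (316, [6, -15, -23], [17, 17, 17]), (324,
[... 1073 characters left out ...]
10.36581712]Traceback (most recent call last):
  File "<stdin>", line 12, in <module>
    return _quantile_unchecked(
        a, q, axis, out, overwrite_input, method, keepdims, weights)
    return _ureduce(a,
                    func=_quantile_ureduce_func,
    ...<5 lines>...
                    overwrite_input=overwrite_input,
                    method=method)
    r = func(a, **kwargs)
    result = _quantile(arr,
                       quantiles=q,
    ...<2 lines>...
                       out=out,
                       weights=wgt)
    slices_having_nans = np.isnan(arr[-1, ...])
                                  ~~~^^^^^^^^^
IndexError: index -1 is out of bounds for axis 0 with size 0
```

View pics/w5.png

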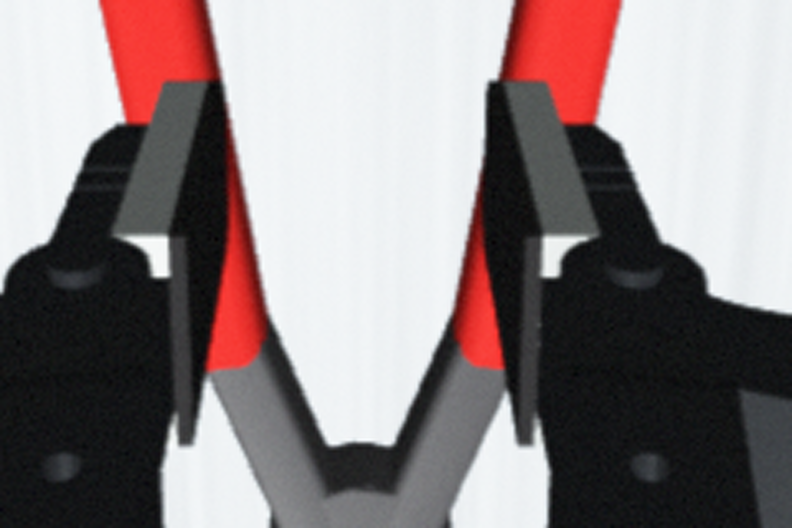

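The depth image explains it. The pads end at tool z of about -17 mm (world z 0.048), not the stated +22, so they closed just above the handles without touching anything. I'll trust that measurement: open, lower about 36 mm in stages with checks, and close again.

arm_command(slide=[[0, 0, 0], [0, 0, 0], [0, 0, 0], [0, 0, 0], [0, 0, 0], [0, 0, 0], [0, 0, 0], [0, 0, 0]], turn=[[0, 0, 0], [0, 0, 0], [0, 0, 0], [0, 0, 0], [0, 0, 0], [0, 0, 0], [0, 0, 0], [0, 0, 0]], gripper=85)

```text
time_s: 5.17
tcp_pos: [0.5006, 0.1211, 0.0313]
tool_rot: [3.142, -0.0, -2.919]
ft_force: [-0.0, -0.5, 1.0]
gripper_width: 1.0
```

arm_command(slide=[[0, 0, 0], [0, 0, 2], [0, 0, 7], [0, 0, 12], [0, 0, 17], [0, 0, 22], [0, 0, 25], [0, 0, 25]], turn=[[0, 0, 0], [0, 0, 0], [0, 0, 0], [0, 0, 0], [0, 0, 0], [0, 0, 0], [0, 0, 0], [0, 0, 0]])

```text
time_s: 5.83
tcp_pos: [0.5002, 0.1211, 0.0054]
tool_rot: [3.141, -0.001, -2.92]
ft_force: [-0.3, 0.4, 0.1]
gripper_width: 0.997
```

```bash
python3 - <<'E'
from h import *
st=arm.get_state(); print(st['tcp_pos'],st['ft_force'],st['gripper_width'])
p,d=arm.read_camera('wrist'); C=camRt('wrist',st);P=cloud(C,d);R=rot(st['tool_rot'])
np.savez("w6.npz",p=p,d=d,tcp_pos=st['tcp_pos'],tool_rot=st['tool_rot'])
Q=(P-st['tcp_pos'])@R*1000
m=(abs(Q[...,0])<14)&(abs(Q[...,1])<70)&(p.max(-1)<110)&(d>0)
for s in(-1,1):
    k=Q[m&(np.sign(Q[...,1])==s)&(abs(Q[...,1])>36)]; k=k[k[:,2]<0]; print(len(k),np.percentile(k[:,2],[50,90,97,99.5]))
cv2.imwrite('pics/w6.png',p[:,:,::-1])
from m1 import meas
print(meas('w6.npz')[3:])
E
```

```text
[0.5001561  0.12110104 0.00543246] [-0.31359993  0.36677449  0.13816966] 0.9967000655759624
16122 [-75.05292752 -41.64448383 -31.53737906 -26.10689875]
16368 [-75.12479063 -41.45417338 -31.0832571  -25.35154732]
handle z 0.03595117290371847 ends [[0.4506817  0.07872233 0.034     ]
 [0.53804951 0.11500921 0.034     ]] len 0.09460375631430575
handle z 0.035922111881521473 ends [[0.43686064 0.13967261 0.034     ]
 [0.53138032 0.1447207  0.034     ]] len 0.09465438240391964
(array([0.44377117, 0.10919747, 0.034     ]), array([0.53471491, 0.12986495, 0.034     ]))
```

View pics/w6.png

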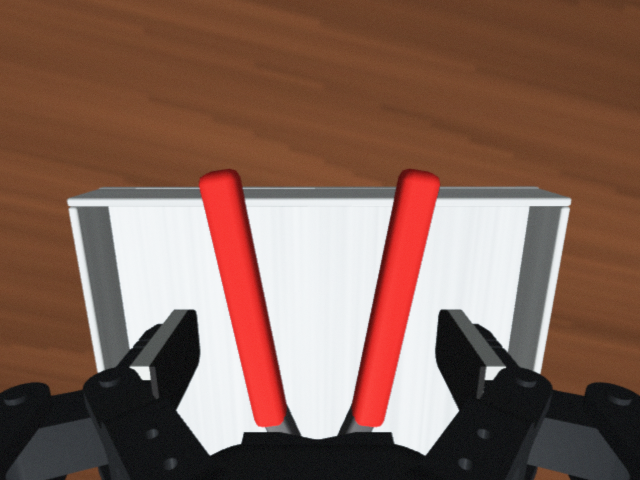

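arm_command(slide=[[0, 0, 3], [0, 0, 6], [0, 0, 9], [0, 0, 11], [0, 0, 11.5], [0, 0, 11.5], [0, 0, 11.5], [0, 0, 11.5]], turn=[[0, 0, 0], [0, 0, 0], [0, 0, 0], [0, 0, 0], [0, 0, 0], [0, 0, 0], [0, 0, 0], [0, 0, 0]])

```text
time_s: 6.55
tcp_pos: [0.5007, 0.1211, -0.0051]
tool_rot: [-3.142, 0.0, -2.919]
ft_force: [0.2, 0.7, -0.4]
gripper_width: 0.994
```

arm_command(slide=[[0, 0, 0], [0, 0, 0], [0, 0, 0], [0, 0, 0], [0, 0, 0], [0, 0, 0], [0, 0, 0], [0, 0, 0]], turn=[[0, 0, 0], [0, 0, 0], [0, 0, 0], [0, 0, 0], [0, 0, 0], [0, 0, 0], [0, 0, 0], [0, 0, 0]], gripper=50, squeeze=100)

```text
time_s: 7.22
tcp_pos: [0.5011, 0.1211, -0.0041]
tool_rot: [-3.141, 0.001, -2.919]
ft_force: [-3.2, -0.9, 11.4]
gripper_width: 0.587
```

```bash
python3 - <<'E'
from h import *
st=arm.get_state(); print(st['tcp_pos'],st['ft_force'],st['gripper_width'])
p,d=arm.read_camera('wrist')
cv2.imwrite('pics/w7.png',p[:,:,::-1])
E
```

```text
[ 0.50105639  0.12105009 -0.00413784] [-3.20554083 -0.90127944 11.43264748] 0.5872428712596807
```

View pics/w7.png

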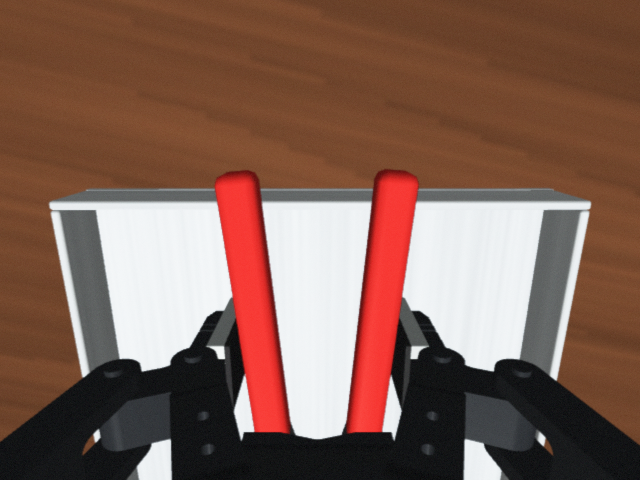

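The pads are outside the handles now, and the opening of 50 mm means the handles are moving. The forward swing of the pads presses down with 11 N, so I'll ease up while closing fully.

arm_command(slide=[[0, 0, -0.5], [0, 0, -1], [0, 0, -1.5], [0, 0, -2], [0, 0, -2.5], [0, 0, -3], [0, 0, -3], [0, 0, -3]], turn=[[0, 0, 0], [0, 0, 0], [0, 0, 0], [0, 0, 0], [0, 0, 0], [0, 0, 0], [0, 0, 0], [0, 0, 0]], gripper=30, squeeze=110)

```text
time_s: 7.93
tcp_pos: [0.5008, 0.1211, -0.0022]
tool_rot: [-3.142, 0.0, -2.919]
ft_force: [1.0, -0.2, 1.7]
gripper_width: 0.392
```

```bash
python3 - <<'E'
from h import *
st=arm.get_state(); print(st['tcp_pos'],st['ft_force'],st['gripper_width'])
p,d=arm.read_camera('wrist')
cv2.imwrite('pics/w8.png',p[:,:,::-1])
p,d=arm.read_camera('side'); s=p[150:270,240:420]; cv2.imwrite("pics/s8.png",cv2.resize(s,None,fx=4.4,fy=4.4,interpolation=cv2.INTER_CUBIC)[:,:,::-1])
E
```

```text
[ 0.50075539  0.12112359 -0.00215314] [ 1.01261123 -0.22794604  1.70164929] 0.392215572022732
```

View pics/w8.png

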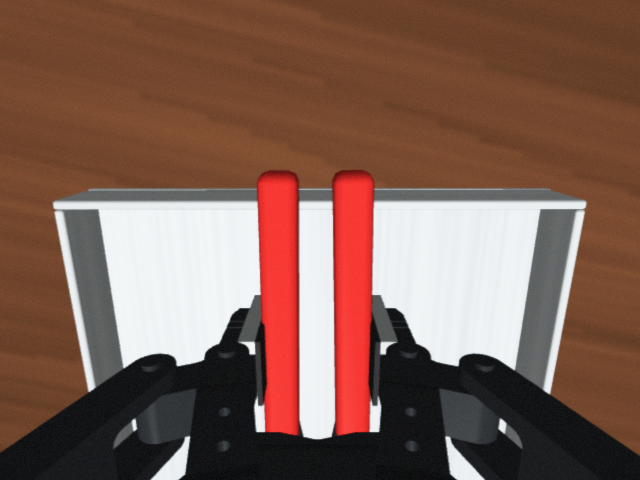

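View pics/s8.png

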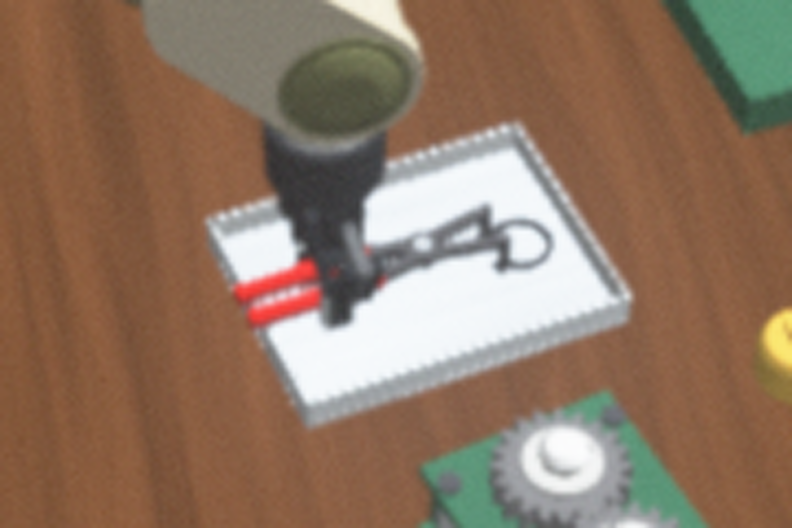

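The pliers are at the stop with the handles parallel and the ring spread. Now I'll lift straight up.

arm_command(slide=[[0, 0, -3], [0, 0, -10], [0, 0, -20], [0, 0, -35], [0, 0, -55], [0, 0, -75], [0, 0, -90], [0, 0, -100]], turn=[[0, 0, 0], [0, 0, 0], [0, 0, 0], [0, 0, 0], [0, 0, 0], [0, 0, 0], [0, 0, 0], [0, 0, 0]])

```text
time_s: 8.7
tcp_pos: [0.5008, 0.1212, 0.1]
tool_rot: [-3.141, 0.002, -2.919]
ft_force: [-0.4, -0.1, -2.6]
gripper_width: 0.392
```

arm_command(slide=[[0, 0, -8], [0, 0, -20], [0, 0, -32], [0, 0, -44], [0, 0, -50], [0, 0, -50], [0, 0, -50], [0, 0, -50]], turn=[[0, 0, 0], [0, 0, 0], [0, 0, 0], [0, 0, 0], [0, 0, 0], [0, 0, 0], [0, 0, 0], [0, 0, 0]])

```text
time_s: 9.37
tcp_pos: [0.5001, 0.1211, 0.1469]
tool_rot: [3.141, -0.002, -2.919]
ft_force: [-0.3, 0.2, -3.0]
gripper_width: 0.391
```

```bash
python3 - <<'E'
from h import *
st=arm.get_state(); print(st['tcp_pos'],st['tool_rot'],st['ft_force'],st['gripper_width'])
np.save('st9.npy',np.r_[st['tcp_pos'],st['tool_rot']])
for n in('top','side','wrist'):
    p,d=arm.read_camera(n); np.savez(n+'9.npz',p=p,d=d)
    if n=='top': s=p[150:270,200:400]
    elif n=='side': s=p[100:270,240:460]
    else: s=p
    k=1 if n=='wrist' else 3.4
    cv2.imwrite(f"pics/{n}9.png",cv2.resize(s,None,fx=k,fy=k,interpolation=cv2.INTER_CUBIC)[:,:,::-1])
E
```

```text
[0.50009722 0.1210869  0.14692261] [ 3.14124818e+00 -1.72209853e-03 -2.91937892e+00] [-0.32482947  0.22549076 -3.02120094] 0.39069082252464515
```

View pics/top9.png

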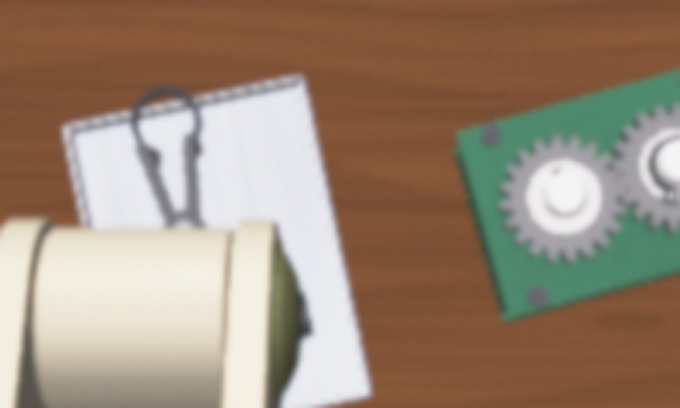

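View pics/side9.png

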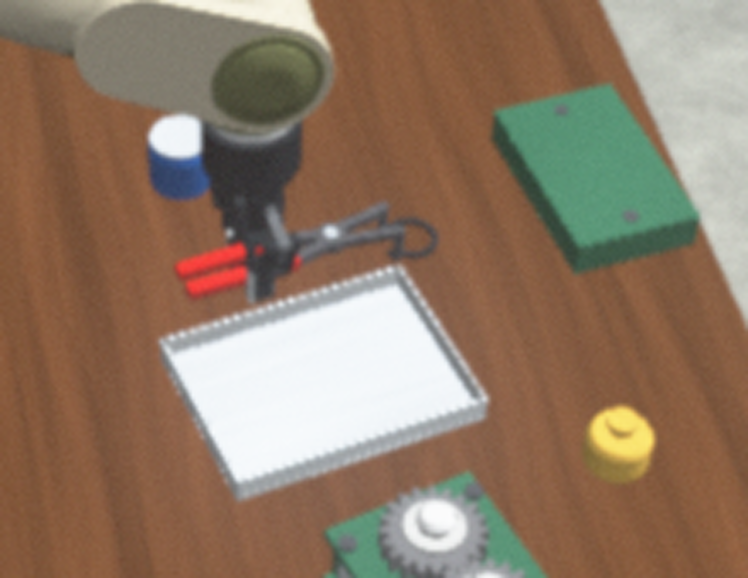

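View pics/wrist9.png

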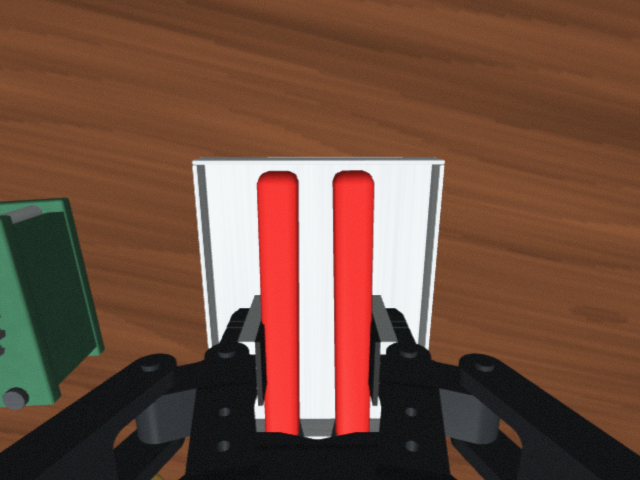

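The ring is lifted, spread and on the tips, and the handles sit in the wrist picture exactly as before the lift, so nothing slipped. Next I'll measure the ring centre relative to the TCP and the axle position in the top and side pictures.

```bash
python3 - <<'E'
from h import *
S=np.load('st9.npy'); tcp=S[:3]; R=rot(S[3:])
Ct=camRt('top');Cs=camRt('side')
f=lambda x,y:(200+(x+.5)/3.4-.5,150+(y+.5)/3.4-.5)
r=atz(Ct,f(167,122),.154)[0]; print('ring top',r,'tool',(r-tcp)@R*1000)
g=lambda x,y:(240+(x+.5)/3.4-.5,100+(y+.5)/3.4-.5)
r=atz(Cs,g(415,238),.154)[0]; print('ring side',r,'tool',(r-tcp)@R*1000)
# depth of ring in cams
for n,uvs in(('top',[f(139,125),f(160,90),f(196,120),f(183,218),f(152,155)]),('side',[g(432,230),g(425,252),g(330,230)])):
    d=np.load(n+'9.npz')['d'];P=cloud(camRt(n),d)
    for u,v in uvs:
        w=P[int(v)-1:int(v)+3,int(u)-1:int(u)+3,2]; print(n,int(u),int(v),w.max())
# axle circles
p=np.load('top0.npz')['p']; 
for n,(x0,x1,y0,y1) in(('top',(335,430,165,245)),('side',(330,420,235,325))):
    p=np.load(n+'0.npz')['p'][y0:y1,x0:x1]; C=camRt(n)
    hsv=cv2.cvtColor(p,cv2.COLOR_RGB2HSV); m=((hsv[...,1]<30)&(hsv[...,2]>185)).astype(np.uint8)
    cn,_=cv2.findContours(m,0,cv2.CHAIN_APPROX_NONE)
    for c in cn:
        if cv2.contourArea(c)>80:
            e=cv2.fitEllipse(c); uv=np.array(e[0])+[x0,y0]; print(n,'hub',uv,e[1],atz(C,uv,.1))
    cv2.imwrite(f'pics/ax_{n}.png',cv2.resize(p,None,fx=6,fy=6,interpolation=cv2.INTER_CUBIC)[:,:,::-1])
E
```

```text
ring top [0.63936629 0.15168726 0.154     ] tool [-142.57631253   -0.84295528   -7.3232218 ]
ring side [0.64348955 0.14982453 0.154     ] tool [-146.18766041   -3.56860939   -7.33037983]
top 240 186 0.15564774748125929
top 246 176 0.1541668922552512
top 257 184 0.1573044727730051
top 253 213 0.18792565248152698
top 244 195 0.18715516704529525
side 366 167 0.15513130408661477
side 364 173 0.15695313587834253
side 336 167 0.1897839260804868
top hub [365.26830101 208.02466202] (27.09885597229004, 27.411659240722656) [[ 0.6013273  -0.09777839  0.1       ]]
top hub [398.42136002 197.34850311] (23.235313415527344, 24.56395721435547) [[ 0.62569724 -0.17095105  0.1       ]]
side hub [383.42837143 275.42847443] (15.359764099121094, 17.565858840942383) [[ 0.6269962  -0.16931693  0.1       ]]
side hub [367.54605865 253.80615807] (15.147759437561035, 19.48224639892578) [[ 0.60411208 -0.09641182  0.1       ]]
```

View pics/ax_top.png

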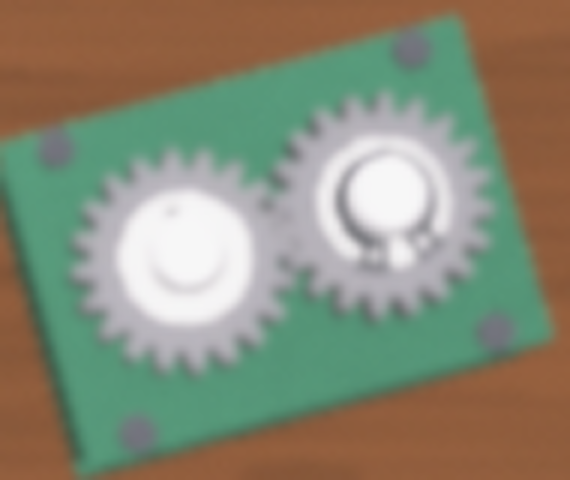

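View pics/ax_side.png

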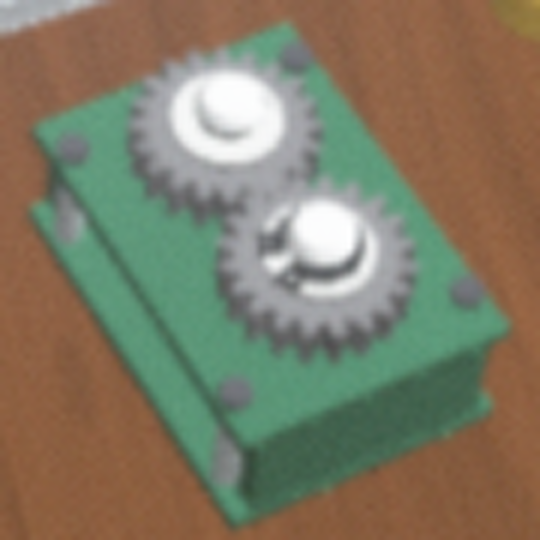

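```bash
python3 - <<'E'
from h import *
R=rot([np.pi,0,-2.9194]); t=np.array([.6013,-.0978,.1469])-R@np.array([-.1426,-.0008,0]); print(t)
plan(t,-2.9194)
E
```

```text
[ 0.4620293  -0.12844427  0.1469    ]
slide [  92.3 -235.     0.3] turn [ 0.0002 -0.0013 -0.    ]
```

arm_command(slide=[[4, -10, 0], [12, -30, 0], [24, -60, 0], [37, -95, 0], [51, -130, 0], [65, -165, 0], [77, -196, 0], [85, -216, 0]], turn=[[0, 0, 0], [0, 0, 0], [0, 0, 0], [0, 0, 0], [0, 0, 0], [0, 0, 0], [0, 0, 0], [0, 0, 0]])

```text
time_s: 10.18
tcp_pos: [0.4643, -0.1117, 0.1478]
tool_rot: [-3.141, -0.0, -2.921]
ft_force: [0.2, -0.1, -2.5]
gripper_width: 0.392
```

arm_command(slide=[[4, -10, 0], [6, -16, 0], [7, -19, 0], [7, -19, 0], [7, -19, 0], [7, -19, 0], [7, -19, 0], [7, -19, 0]], turn=[[0, 0, 0], [0, 0, 0], [0, 0, 0], [0, 0, 0], [0, 0, 0], [0, 0, 0], [0, 0, 0], [0, 0, 0]])

```text
time_s: 10.85
tcp_pos: [0.4628, -0.1278, 0.1478]
tool_rot: [3.142, -0.0, -2.918]
ft_force: [0.1, 0.2, -2.3]
gripper_width: 0.398
```

```bash
cat > look.py <<'E'
from h import *
import sys
k=sys.argv[1]
st=arm.get_state(); print(st['tcp_pos'],st['tool_rot'],st['ft_force'],st['gripper_width'],st['time_s'])
np.save(f'st{k}.npy',np.r_[st['tcp_pos'],st['tool_rot']])
for n,(x0,x1,y0,y1) in(('top',(335,435,155,230)),('side',(310,410,215,290))):
    p,d=arm.read_camera(n); np.savez(f'{n}{k}.npz',p=p,d=d)
    cv2.imwrite(f"pics/{n}{k}.png",cv2.resize(p[y0:y1,x0:x1],None,fx=8,fy=8,interpolation=cv2.INTER_CUBIC)[:,:,::-1])
E
python3 look.py 10
```

```text
[ 0.46275868 -0.12782884  0.14780225] [ 3.14153686e+00 -2.80044042e-05 -2.91844260e+00] [ 0.12463019  0.20161688 -2.32671768] 0.3976411360009856 10.85
```

View pics/top10.png

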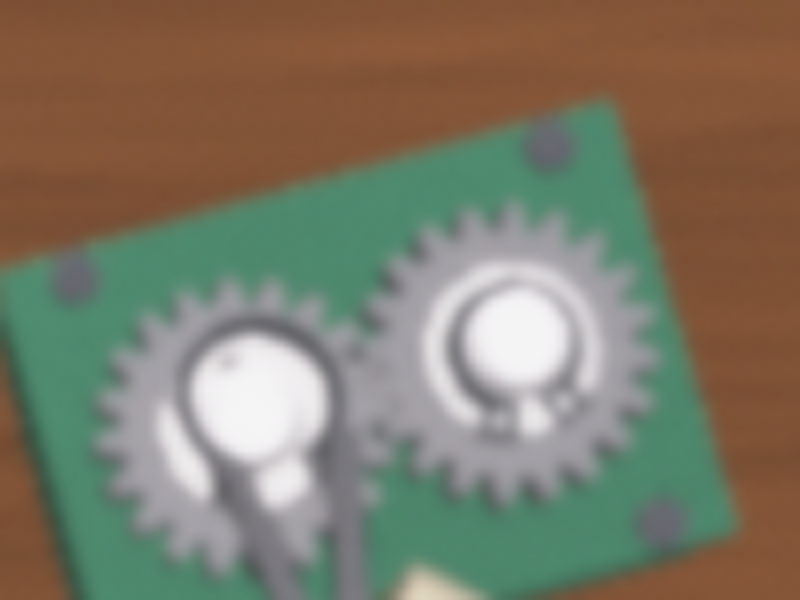

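View pics/side10.png

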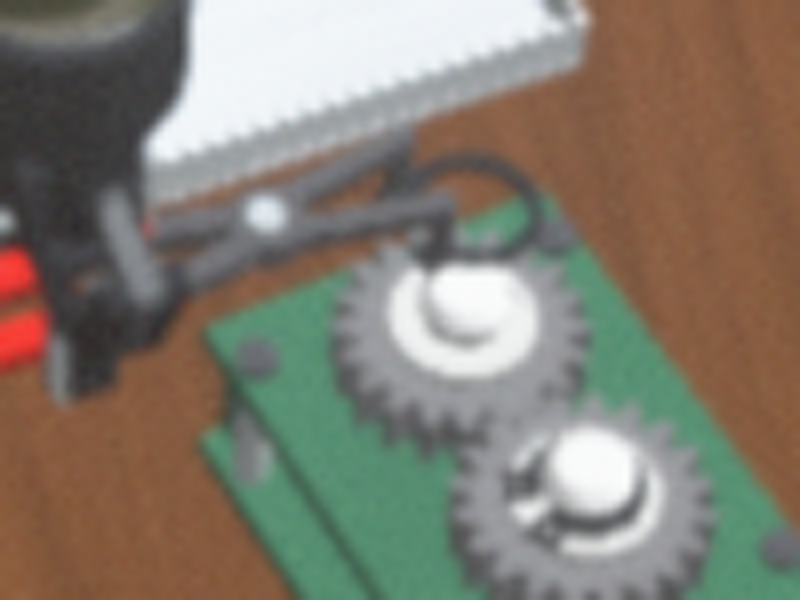

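```bash
cat > ov.py <<'E'
from h import *
def overlay(k,ring,zr,axle,zh=.1,name='ov'):
    th=np.linspace(0,2*np.pi,181); ci=lambda c,r,z:np.c_[c[0]+r*np.cos(th),c[1]+r*np.sin(th),np.full(181,z)]
    for n,(x0,x1,y0,y1) in(('top',(335,435,155,230)),('side',(310,410,215,290))):
        p=np.load(f'{n}{k}.npz')['p'][y0:y1,x0:x1]; im=cv2.resize(p,None,fx=8,fy=8,interpolation=cv2.INTER_CUBIC)[:,:,::-1].copy(); C=camRt(n)
        def dr(X,col): 
            q=(proj(C,X)-[x0,y0]+.5)*8-.5; cv2.polylines(im,[np.round(q).astype(int).reshape(-1,1,2)],False,col,1,cv2.LINE_AA)
        dr(ci(ring,.0175,zr+.0035),(0,0,255)); dr(ci(ring,.022,zr+.0035),(0,255,255))
        dr(ci(axle,.024,zh),(255,0,0)); dr(ci(axle,.0105,zh+.0145),(255,0,255)); dr(ci(axle,.042,zh-.005),(255,255,0))
        cv2.imwrite(f'pics/{name}_{n}.png',im)
E
python3 - <<'E'
from ov import *
C=camRt('top'); S=np.load('st10.npy'); R=rot(S[3:])
r=atz(C,(367.2,204.8),.155)[0]; print('ring top',r,(r-S[:3])@R*1000)
Cs=camRt('side'); r2=atz(Cs,(310+473.5/8-.5,215+207.5/8-.5),.155)[0]; print('ring side',r2)
overlay(10,r,.1525,(.6013,-.0978))
E
```

```text
ring top [ 0.6008261  -0.09646625  0.155     ] [-1.41584487e+02  3.06722962e-02 -7.20171796e+00]
ring side [ 0.60306305 -0.09650289  0.155     ]
```

View pics/ov_top.png

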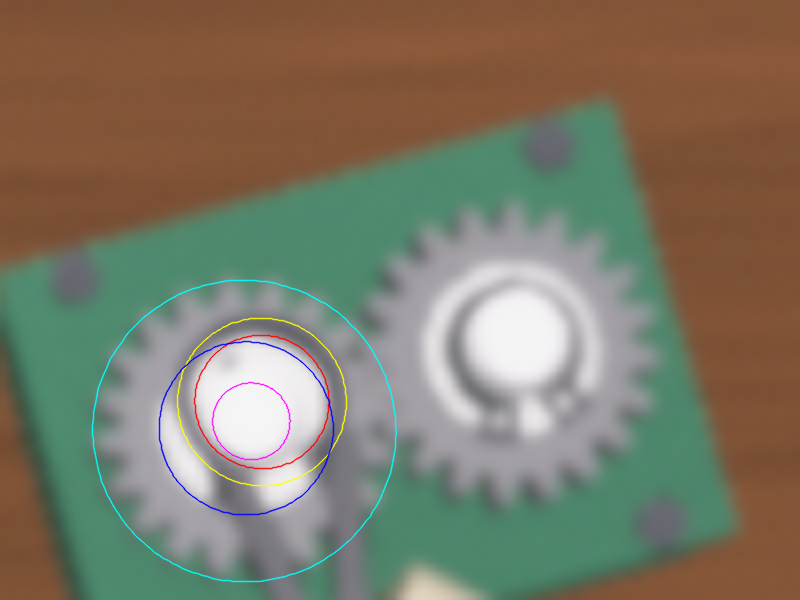

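View pics/ov_side.png

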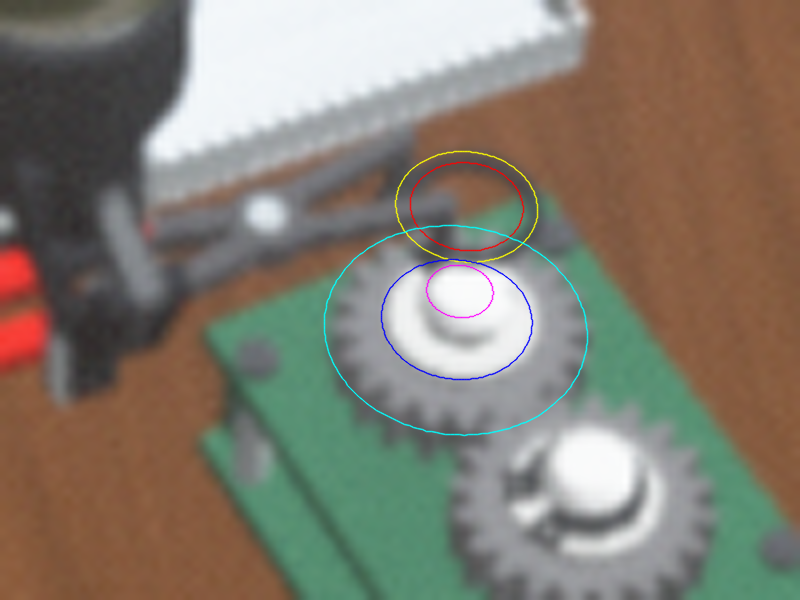

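Against the side camera, both ring and axle are shifted by the same ~2 mm, so the two agree with each other. I'll refine the axle estimate with a radial edge fit of the hub in both cameras.

```bash
python3 - <<'E'
from h import *
from scipy.ndimage import map_coordinates
from scipy.optimize import least_squares
th=np.radians(np.arange(0,360,4))
def fit(n,c0,r,z,lo,hi,exclude=None):
    g=cv2.cvtColor(np.load(n+'0.npz')['p'],cv2.COLOR_RGB2GRAY).astype(float); C=camRt(n); c=np.array(c0,float)
    for it in range(6):
        pts=[]
        for t in th:
            rr=np.arange(lo,hi,.0003); X=np.c_[c[0]+rr*np.cos(t),c[1]+rr*np.sin(t),np.full(len(rr),z)]
            q=proj(C,X); v=map_coordinates(g,[q[:,1],q[:,0]],order=1); dv=np.gradient(cv2.GaussianBlur(v.reshape(-1,1),(1,9),0).ravel())
            i=np.argmin(dv); 
            if 2<i<len(rr)-3: pts.append(X[i,:2])
        pts=np.array(pts)
        s=least_squares(lambda p:np.hypot(*(pts-p[:2]).T)-p[2],[*c,r],loss='soft_l1',f_scale=.001); c=s.x[:2]
    e=np.hypot(*(pts-c).T)-s.x[2]
    print(n,'hub' ,np.round(s.x*1000,1),len(pts),'rms',e.std()*1000); return c
for n in('top','side'):
    a=fit(n,(.6013,-.0978),.024,.1,.019,.030)
    b=fit(n,(.6245,-.1705),.024,.1,.020,.030)
    print('dist',np.linalg.norm(a-b)*1000)
    a=fit(n,(.6013,-.0978),.042,.0925,.036,.047)
    b=fit(n,(.6245,-.1705),.042,.0925,.036,.047); print('dist',np.linalg.norm(a-b)*1000)
E
```

```text
top hub [602.5 -98.2  25. ] 90 rms 0.40286451756603286
top hub [ 624.5 -171.1   24.6] 90 rms 0.7973670550097439
dist 76.16533020991236
top hub [ 602.9 -100.5   39.1] 86 rms 2.091996436025229
top hub [ 625.  -171.5   38.5] 86 rms 1.8395993418522303
dist 74.35062693979877
side hub [603.8 -96.8  24.4] 90 rms 0.5452482902287096
side hub [ 625.4 -169.8   24.1] 90 rms 1.070610197575277
dist 76.09320492423906
side hub [603.9 -94.1  38.5] 90 rms 1.9432339427194303
side hub [ 624.9 -168.4   38.4] 88 rms 1.7229900704425103
dist 77.22021507476337
```

arm_command(slide=[[-0.5, -0.6, 2], [-1, -1.2, 8], [-1, -1.2, 15], [-1, -1.2, 22], [-1, -1.2, 28], [-1, -1.2, 32], [-1, -1.2, 33], [-1, -1.2, 33]], turn=[[0, 0, 0], [0, 0, 0], [0, 0, 0], [0, 0, 0], [0, 0, 0], [0, 0, 0], [0, 0, 0], [0, 0, 0]])

```text
time_s: 11.62
tcp_pos: [0.4638, -0.1293, 0.1144]
tool_rot: [3.141, -0.0, -2.919]
ft_force: [0.0, 0.1, -2.6]
gripper_width: 0.391
```

```bash
python3 look.py 11; python3 - <<'E'
from ov import *
S=np.load('st11.npy'); R=rot(S[3:]); r=S[:3]+R@np.array([-.1416,0,0]); print(r)
overlay(11,r,S[2]+.0052,(.6028,-.0978),name='ov11')
E
```

```text
[ 0.46378861 -0.12927189  0.11444205] [ 3.14113153e+00 -4.76274057e-04 -2.91942233e+00] [ 1.67729245e-04  9.07941542e-02 -2.59833844e+00] 0.3905987011496743 11.6167
[ 0.60190828 -0.09807074  0.11437461]
```

View pics/top11.png

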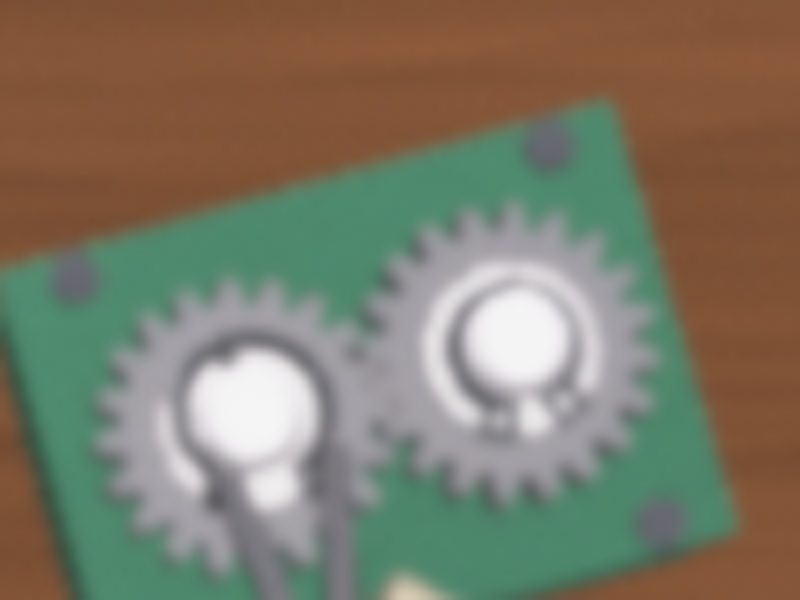

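View pics/side11.png

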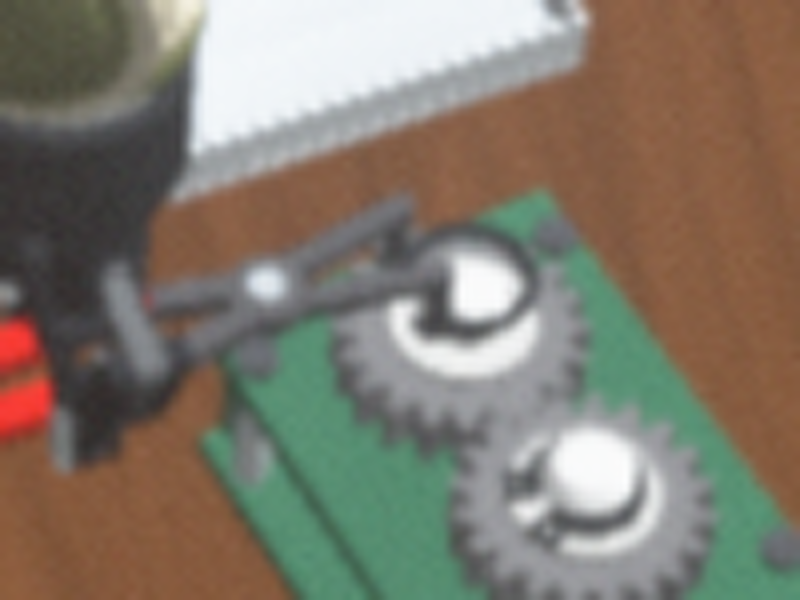

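View pics/ov11_top.png

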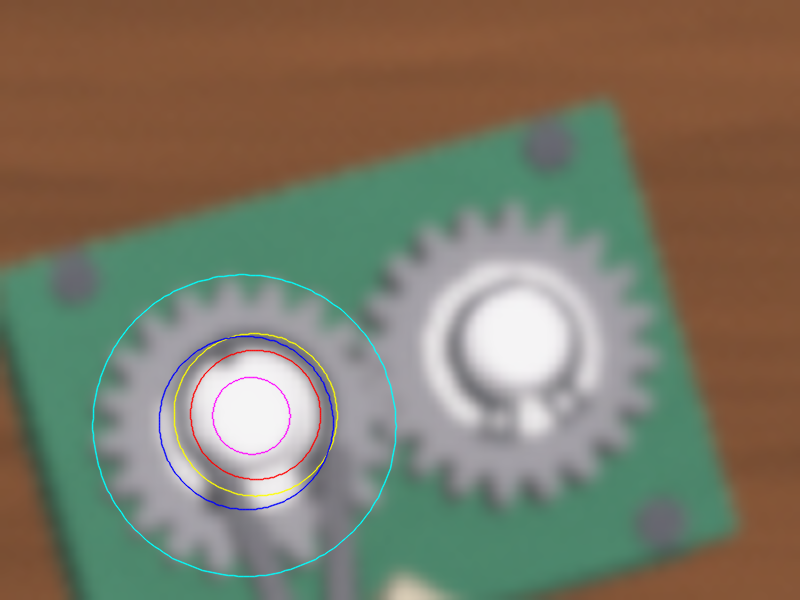

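View pics/ov11_side.png

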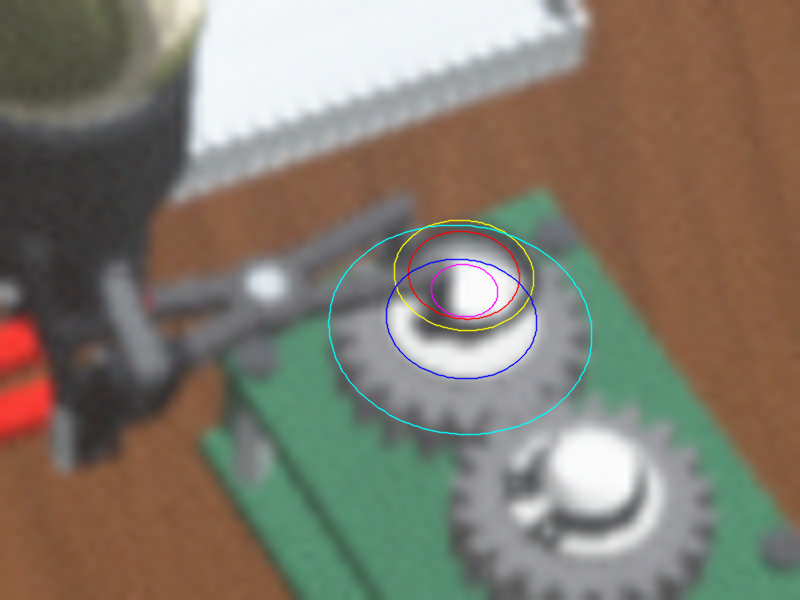

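```bash
cat > rf.py <<'E'
from h import *
from scipy.ndimage import map_coordinates
from scipy.optimize import minimize
def ringfit(k,zu):
    S=np.load(f'st{k}.npy'); R=rot(S[3:]); r0=(S[:3]+R@np.array([-.1416,0,0]))[:2]
    xd=-R[:2,0]; base=np.arctan2(xd[1],xd[0])
    t=base+np.radians(np.arange(-120,121,3))
    out=[]
    for n in('top','side'):
        A=cv2.cvtColor(np.load(n+'0.npz')['p'],cv2.COLOR_RGB2GRAY).astype(float);B=cv2.cvtColor(np.load(f'{n}{k}.npz')['p'],cv2.COLOR_RGB2GRAY).astype(float)
        C=camRt(n)
        def val(c):
            o=[]
            for r,w in((.01975,1),(.0145,-.5),(.025,-.5)):
                X=np.c_[c[0]+r*np.cos(t),c[1]+r*np.sin(t),np.full(len(t),zu+.002)]
                q=proj(C,X); o.append(w*map_coordinates(B,[q[:,1],q[:,0]],order=1).mean())
            return sum(o)
        g=np.arange(-.007,.0071,.0005); V=np.array([[val(r0+[a,b]) for b in g] for a in g]); i=np.unravel_index(V.argmin(),V.shape)
        s=minimize(val,r0+[g[i[0]],g[i[1]]],method='Nelder-Mead',options=dict(xatol=1e-5)); out.append(s.x)
        print(n,'ring',np.round(s.x*1000,1),'score',round(s.fun,1),'expected',np.round(r0*1000,1))
    return out
if __name__=='__main__':
    for k in(10,11):
        z=np.load(f'st{k}.npy')[2]+.0052; print(z); ringfit(k,z)
E
python3 rf.py
```

```text
0.1530022453296651
top ring [601.8 -95.9] score -62.9 expected [600.8 -96.5]
side ring [601.8 -97.4] score -24.8 expected [600.8 -96.5]
0.11964204593613527
top ring [603.1 -97.8] score -60.7 expected [601.9 -98.1]
side ring [602.9 -99.4] score -55.5 expected [601.9 -98.1]
```

Top says the ring is 0.6/0.4 mm off axis. Side says up to 2.6 mm in y, but that reading is height-sensitive. Both are inside what the tapered top will accept, so I'll lower slowly and watch the force.

arm_command(slide=[[0, 0.3, 1], [0, 0.5, 2], [0, 0.5, 3], [0, 0.5, 4], [0, 0.5, 5], [0, 0.5, 6], [0, 0.5, 7], [0, 0.5, 7]], turn=[[0, 0, 0], [0, 0, 0], [0, 0, 0], [0, 0, 0], [0, 0, 0], [0, 0, 0], [0, 0, 0], [0, 0, 0]])

```text
time_s: 12.38
tcp_pos: [0.4637, -0.1288, 0.1076]
tool_rot: [3.141, -0.0, -2.919]
ft_force: [0.4, -0.9, -2.5]
gripper_width: 0.391
```

arm_command(slide=[[0, 0, 0.5], [0, 0, 1], [0, 0, 1.5], [0, 0, 2], [0, 0, 2.5], [0, 0, 3], [0, 0, 3], [0, 0, 3]], turn=[[0, 0, 0], [0, 0, 0], [0, 0, 0], [0, 0, 0], [0, 0, 0], [0, 0, 0], [0, 0, 0], [0, 0, 0]])

```text
time_s: 13.05
tcp_pos: [0.4638, -0.1288, 0.1048]
tool_rot: [-3.142, 0.0, -2.919]
ft_force: [0.1, -0.1, -2.2]
gripper_width: 0.39
```

```bash
python3 look.py 12; python3 - <<'E'
from rf import *
z=np.load('st12.npy')[2]+.0052; print(z); ringfit(12,z); print(arm.get_state()['ft_torque'])
E
```

```text
[ 0.46380465 -0.12884489  0.10481349] [-3.14155617e+00  2.98736438e-05 -2.91932585e+00] [ 0.05467903 -0.13867612 -2.2251266 ] 0.38992638211154296 13.05
0.1100134904487427
top ring [603.1 -96.9] score -55.7 expected [601.9 -97.6]
side ring [603.2 -98. ] score -66.6 expected [601.9 -97.6]
[-0.09898141  0.10820272 -0.01764127]
```

View pics/top12.png

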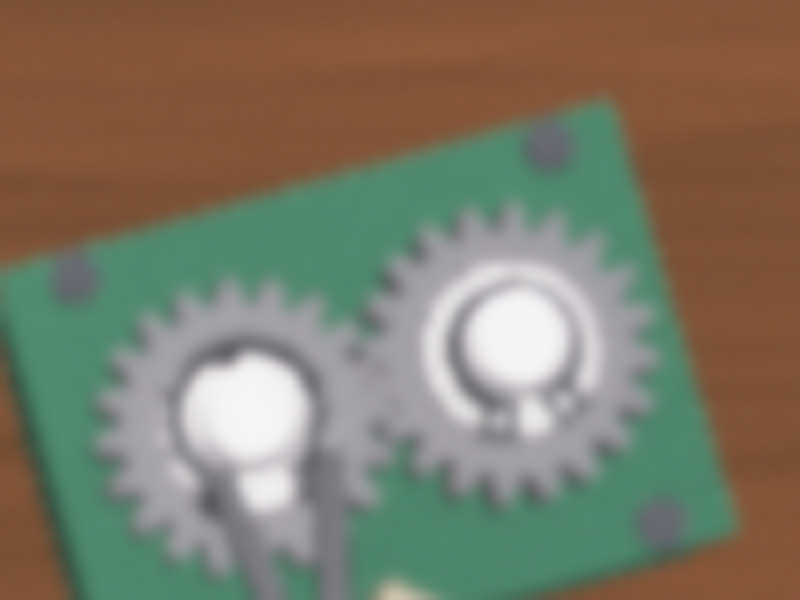

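View pics/side12.png

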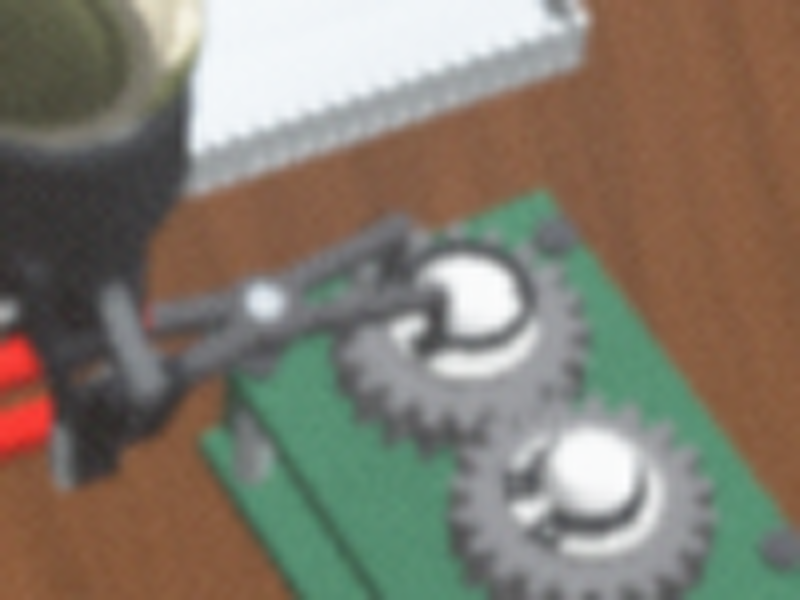

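With the ring at the tapered top there is no contact (−2.2 N is just the weight). The two cameras' offsets average to zero, so I'll go on down in small steps.

arm_command(slide=[[0, 0, 0.7], [0, 0, 1.4], [0, 0, 2.1], [0, 0, 2.8], [0, 0, 3.5], [0, 0, 4], [0, 0, 4], [0, 0, 4]], turn=[[0, 0, 0], [0, 0, 0], [0, 0, 0], [0, 0, 0], [0, 0, 0], [0, 0, 0], [0, 0, 0], [0, 0, 0]])

```text
time_s: 13.82
tcp_pos: [0.4638, -0.1289, 0.1008]
tool_rot: [3.142, -0.0, -2.919]
ft_force: [-0.3, -0.7, -2.3]
gripper_width: 0.394
```

arm_command(slide=[[0, 0, 0.5], [0, 0, 1], [0, 0, 1.5], [0, 0, 2], [0, 0, 2.5], [0, 0, 2.5], [0, 0, 2.5], [0, 0, 2.5]], turn=[[0, 0, 0], [0, 0, 0], [0, 0, 0], [0, 0, 0], [0, 0, 0], [0, 0, 0], [0, 0, 0], [0, 0, 0]])

```text
time_s: 14.48
tcp_pos: [0.4638, -0.1289, 0.0983]
tool_rot: [-3.142, 0.0, -2.919]
ft_force: [-0.7, 0.2, -2.5]
gripper_width: 0.393
```

```bash
python3 look.py 13; python3 - <<'E'
from rf import *
z=np.load('st13.npy')[2]+.0052; print(z); ringfit(13,z); print(arm.get_state()['ft_torque'])
E
```

```text
[ 0.46381894 -0.12885889  0.09833182] [-3.14154767e+00  6.65310449e-05 -2.91936542e+00] [-0.69943875  0.24259521 -2.4729711 ] 0.39340362435691695 14.4833
0.10353181681038245
top ring [603.2 -96.6] score -56.8 expected [601.9 -97.6]
side ring [604.4 -96.2] score -51.7 expected [601.9 -97.6]
[-0.01985186  0.15662522  0.02192948]
```

View pics/side13.png

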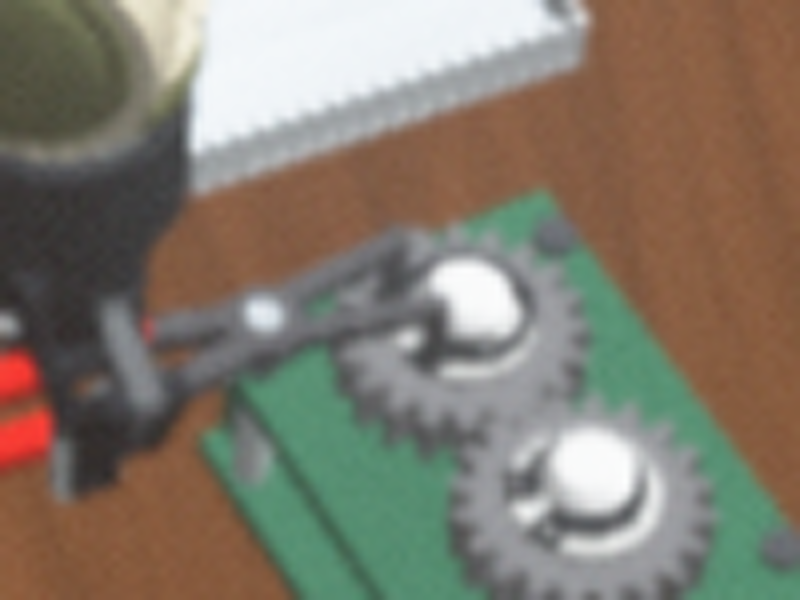

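arm_command(slide=[[0, 0, 0.4], [0, 0, 0.8], [0, 0, 1.2], [0, 0, 1.6], [0, 0, 2], [0, 0, 2], [0, 0, 2], [0, 0, 2]], turn=[[0, 0, 0], [0, 0, 0], [0, 0, 0], [0, 0, 0], [0, 0, 0], [0, 0, 0], [0, 0, 0], [0, 0, 0]])

```text
time_s: 15.25
tcp_pos: [0.4638, -0.1289, 0.0963]
tool_rot: [-3.142, 0.0, -2.919]
ft_force: [-0.4, -0.9, -1.8]
gripper_width: 0.394
```

arm_command(slide=[[0, 0, 0.2], [0, 0, 0.4], [0, 0, 0.6], [0, 0, 0.8], [0, 0, 1], [0, 0, 1], [0, 0, 1], [0, 0, 1]], turn=[[0, 0, 0], [0, 0, 0], [0, 0, 0], [0, 0, 0], [0, 0, 0], [0, 0, 0], [0, 0, 0], [0, 0, 0]])

```text
time_s: 15.92
tcp_pos: [0.4638, -0.1289, 0.0954]
tool_rot: [-3.141, 0.0, -2.919]
ft_force: [-1.4, 0.0, -1.2]
gripper_width: 0.391
```

```bash
python3 look.py 14; python3 - <<'E'
from rf import *
for i in range(4):
    s=arm.get_state(); print(s['ft_force'],s['ft_torque']); arm.read_camera('wrist')
z=np.load('st14.npy')[2]+.0052; print(z); ringfit(14,z)
E
```

```text
[ 0.46380629 -0.12889588  0.09535209] [-3.14148169e+00  7.14624740e-05 -2.91944775e+00] [-1.4398746   0.02185785 -1.19942572] 0.39114489708333816 15.9167
[-0.87426384  0.4208119  -0.14175666] [-0.04553836  0.11702805  0.04471322]
[-0.91902489  0.04912263  0.64534676] [-0.07156806  0.08781794 -0.02270527]
[-0.90591256 -0.66508004  0.07952378] [-0.01085242  0.0578291   0.0097999 ]
[-1.52330755 -0.6504153   0.9619642 ] [ 0.00631758  0.13241483 -0.02355452]
0.10055209318062816
top ring [603.9 -96.7] score -57.0 expected [601.9 -97.7]
side ring [605.8 -94.8] score -48.5 expected [601.9 -97.7]
```

View pics/side14.png

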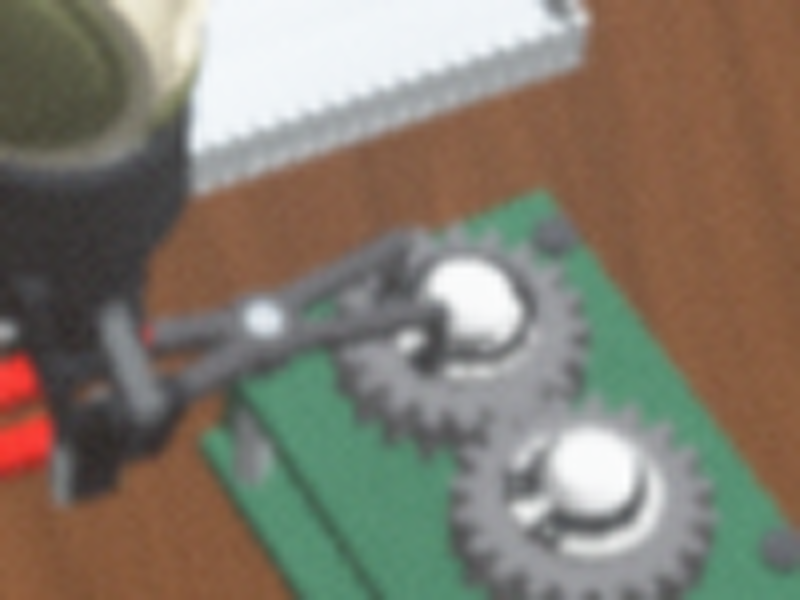

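View pics/top14.png

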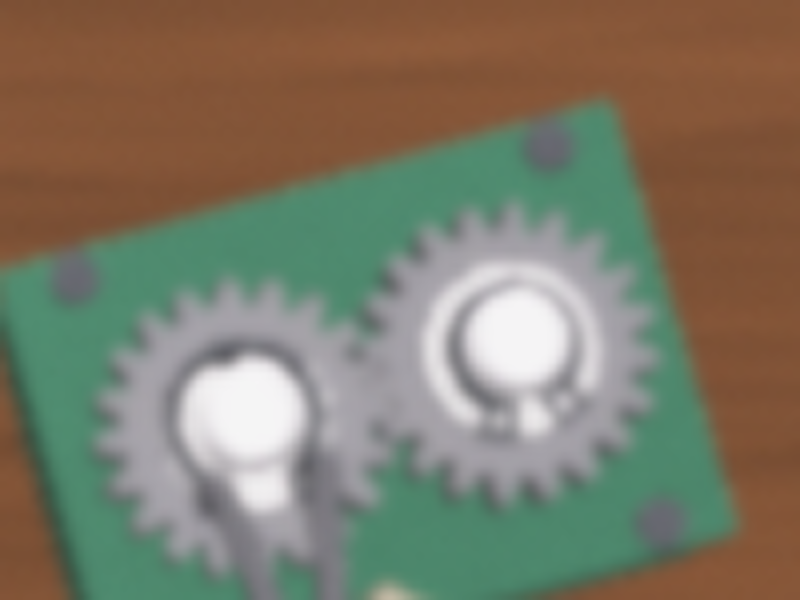

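The force rose by about 3 N as the estimated underside height reached 0.1005, so the ring is lightly touching the hub. I'll back off 0.8 mm so it rests with almost no load, then check.

arm_command(slide=[[0, 0, -0.3], [0, 0, -0.6], [0, 0, -0.8], [0, 0, -0.8], [0, 0, -0.8], [0, 0, -0.8], [0, 0, -0.8], [0, 0, -0.8]], turn=[[0, 0, 0], [0, 0, 0], [0, 0, 0], [0, 0, 0], [0, 0, 0], [0, 0, 0], [0, 0, 0], [0, 0, 0]])

```text
time_s: 16.88
tcp_pos: [0.4638, -0.1288, 0.0961]
tool_rot: [3.142, 0.0, -2.919]
ft_force: [-0.0, -0.9, -0.6]
gripper_width: 0.388
```

```bash
python3 look.py 15; python3 - <<'E'
from rf import *
for i in range(6):
    s=arm.get_state(); print(s['tcp_pos'],s['ft_force'],s['ft_torque'],s['gripper_width']); p,d=arm.read_camera('wrist')
cv2.imwrite('pics/w15.png',p[:,:,::-1])
z=np.load('st15.npy')[2]+.0052; print(z); ringfit(15,z)
C=camRt('side'); P=cloud(C,np.load('side15.npz')['d'])
Q=cloud(camRt('top'),np.load('top15.npz')['d'])
f=lambda x,y:(int(335+x/8),int(155+y/8))
for x,y in((180,400),(245,350),(318,410),(215,495),(322,460),(200,460)):
    u,v=f(x,y); print('top z',(x,y),Q[v-1:v+2,u-1:u+2,2].round(4).tolist())
E
```

```text
[ 0.46379895 -0.12882571  0.09608495] [ 3.14158715e+00  3.91792442e-06 -2.91935206e+00] [-0.03892118 -0.87894101 -0.59949932] 0.38773318117197686 16.8833
[ 0.46377047 -0.12883061  0.09608531] [ 1.71862138 -0.10783502 -2.75134672] [ 0.01256167 -0.03313519  0.04959945] 0.391673677849326
[ 0.46377358 -0.12882408  0.09607439] [ 0.47710994  0.02547877 -0.83177795] [ 0.04062632  0.03771141 -0.02458406] 0.3905859969901612
[ 0.46377263 -0.12882743  0.09607235] [ 0.02092381 -0.02638033 -2.41269873] [ 0.02890739 -0.03876653 -0.03381133] 0.38999406219948585
[ 0.46378449 -0.12884547  0.09608362] [ 0.579111   -0.07545277 -1.47754056] [ 0.05373521 -0.01530691 -0.00344353] 0.3913375341648229
[ 0.46378082 -0.12883049  0.09608849] [ 0.5191749   0.54327234 -1.07840516] [-0.07494373 -0.02447595  0.00627783] 0.38868854169608413
[ 0.46378338 -0.12885142  0.09609815] [ 0.06154101 -0.04329672 -1.57126626] [-0.02102776 -0.00931037 -0.06033933] 0.39381557994234756
0.10128495092164048
top ring [603.7 -96.6] score -56.6 expected [601.9 -97.6]
side ring [605.2 -95.3] score -48.0 expected [601.9 -97.6]
top z (180, 400) [[0.103, 0.105, 0.0994], [0.1045, 0.1042, 0.0992], [0.1054, 0.1011, 0.1043]]
top z (245, 350) [[0.1042, 0.1014, 0.1044], [0.1035, 0.102, 0.1041], [0.1024, 0.1033, 0.0998]]
top z (318, 410) [[0.1075, 0.1019, 0.1039], [0.1023, 0.1002, 0.0999], [0.1062, 0.1074, 0.1046]]
top z (215, 495) [[0.1383, 0.136, 0.1331], [0.1332, 0.1349, 0.1334], [0.1213, 0.1306, 0.1304]]
top z (322, 460) [[0.1345, 0.1328, 0.1338], [0.1318, 0.1343, 0.1317], [0.132, 0.1341, 0.1308]]
top z (200, 460) [[0.1005, 0.1012, 0.1116], [0.1053, 0.1022, 0.0982], [0.1061, 0.1049, 0.0994]]
```

View pics/w15.png

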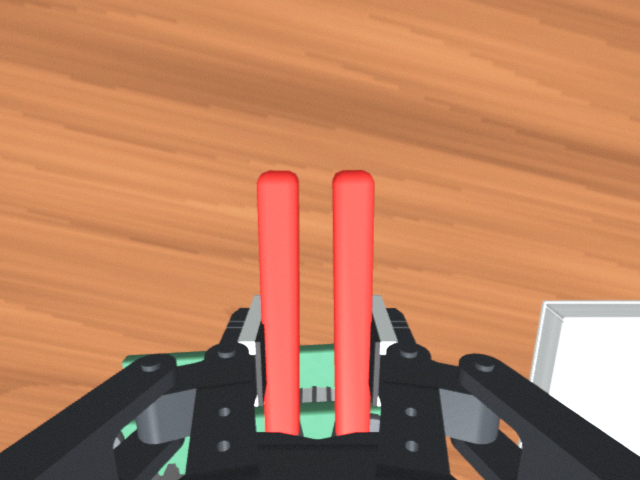

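View pics/side15.png

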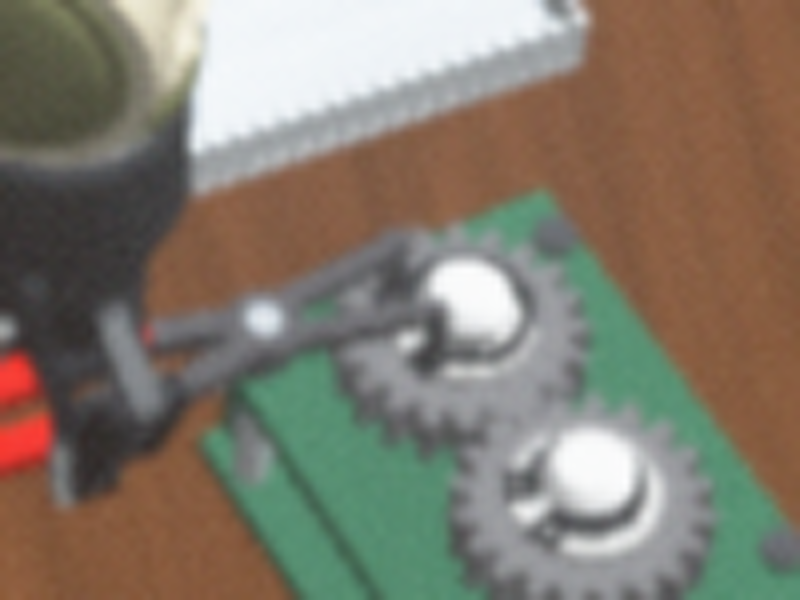

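The residual contact is about 1 N. The plier tips end only 0.3 mm above the ring's underside and stand over the hub, so I'll raise another 0.8 mm for clearance. The limit is 3 mm.

arm_command(slide=[[0, 0, -0.3], [0, 0, -0.6], [0, 0, -0.8], [0, 0, -0.8], [0, 0, -0.8], [0, 0, -0.8], [0, 0, -0.8], [0, 0, -0.8]], turn=[[0, 0, 0], [0, 0, 0], [0, 0, 0], [0, 0, 0], [0, 0, 0], [0, 0, 0], [0, 0, 0], [0, 0, 0]])

```text
time_s: 17.95
tcp_pos: [0.4638, -0.1288, 0.0969]
tool_rot: [3.142, -0.0, -2.919]
ft_force: [-0.4, 0.7, -3.0]
gripper_width: 0.393
```

```bash
python3 look.py 16; python3 - <<'E'
from rf import *
F=[]
for i in range(10):
    s=arm.get_state(); F.append(np.r_[s['ft_force'],s['ft_torque'],s['gripper_width'],s['tcp_pos']]); arm.read_camera('wrist')
print(np.mean(F,0).round(4))
z=np.load('st16.npy')[2]+.0052; print(z); ringfit(16,z)
Q=cloud(camRt('top'),np.load('top16.npz')['d'])
S=np.load('st16.npy');th=np.radians(np.arange(0,360,1)); zz=[]
p=np.load('top16.npz')['p']
for dx in (603.5,):
  t=np.radians(np.arange(-100,101,2))+.222
  q=proj(camRt('top'),np.c_[.6036+.0197*np.cos(t),-.0967+.0197*np.sin(t),np.full(len(t),.103)]).round().astype(int)
  h=Q[q[:,1],q[:,0],2]; print('ring top z median',np.median(h)); 
  for a in np.array_split(h,4): print(np.median(a))
E
```

```text
[ 0.46377359 -0.1288174   0.09686663] [ 3.14153950e+00 -7.84815613e-05 -2.91932637e+00] [-0.41100995  0.69783905 -2.97131369] 0.39314634915635116 17.95
[-0.435   0.174  -1.9258 -0.0207  0.1255  0.0217  0.3908  0.4638 -0.1288
  0.0969]
0.10206663150733439
top ring [603.4 -96.5] score -56.4 expected [601.9 -97.6]
side ring [605.  -95.8] score -48.1 expected [601.9 -97.6]
ring top z median 0.10515196834731376
0.10493002032914592
0.10385880350849343
0.10524551685384613
0.10582216989827668
```

The ring now hangs free: −1.9 to −3 N, which is the pliers' own weight. It sits about 1 to 2 mm above the hub and about 2 mm off axis, so I'm handing in.

```bash
python3 - <<'E'
from cell import arm
print(arm.finish_job())
print(arm.get_state())
E
```

```text
the job is handed in; nothing more can be done
None
the job is handed in; nothing more can be done
```

The job is handed in. The pliers are still gripped and squeezed to the stop, and the spread ring is round the groove of the bare axle. I get no verdict from the system, so this rests on my own checks.

**What I did:** The mill at (380,206) in the top picture is the middle-sized one, and its -y axle already has the snap ring. I put the new ring on the +y axle (axle_a). I gripped the red handles, squeezed at 110 N, lifted straight up and moved over. I then lowered until the ring touched the hub with about 3 N, and backed off 1.6 mm so that ring and tips hang clear.

**Last checks, at about 18 s of the 42 s:**
- **Height:** the ring's underside is about 1 to 2 mm above the hub; the limit is 3 mm. The top camera's depth readings agree.
- **Centring:** the centre is about 1.5 to 2 mm off the axis; the limit is 6 mm.
- **Load and squeeze:** the force reading is back to about the pliers' own weight. The handles were last seen parallel just before the final 0.8 mm raise, and the opening has not changed since.
- **Loose things:** the arm's path stayed clear of the weight, the tin and the screwdriver. I did not measure them again at the end.

**What disagreed or went wrong:**
- **Finger length:** the fingertips really end about 17 mm behind the TCP, not 22 mm ahead as stated. My first close therefore shut above the handles without touching anything. I saw this in the depth image and gripped again 34 mm lower.
- **Cameras:** the top and side cameras differed by 1 to 3 mm on where the ring and axle are. I used the offset between ring and axle, averaged over both cameras.

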